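Charge the bench chiller and square the cold plates

ROBOT

A 6-joint arm with a two-finger parallel gripper is mounted at the origin on the work surface. World frame = base frame: x ahead of the robot, y to its left, z up, the work surface at z = 0. Lengths are in m, angles in degrees, forces in N, time in s.
With the tool pointing down it reaches from about 0.35 to 0.875 m from the base axis. Payload 4.2 kg.
Tool frame: the origin (TCP) lies midway between the tips of the shut fingers; the grasp point (between the pads) lies 19 mm behind it; z points along the fingers, x is the direction in which the jaws open and shut, and the axes are right-handed (so a half turn about z gives the same grasp; the last joint's range is limited). The gripper opens to 87 mm and grips with 3 to 60 N. Pads are 19 mm wide; open, the fingers measure 117 mm over their backs; the gripper's body (75 mm by 190 mm) begins 51 mm behind the grasp point.
Start: joints at [84.889, 22.042, 0.453, 0, -68.411, -14.817], TCP at [0.213, 0.588, 0.223] pointing down, gripper open.
Joint ranges: [-179.83, 179.83], [-69.29, 118.12], [-61.27, 80.66], [-181.25, 117.63], [-171.15, -9.14], [-177.46, 177.46]. Speed limits (degrees/s): [159.86, 159.86, 180, 180, 180, 180].

INTERFACE

Orientations are given as a 3x3 rotation matrix whose columns are the frame's x, y, z axes.
In Python, from station import sense, capture, finish_job, find_in gives the robot as it stands.
- The arm moves only by the shell command python3 -m creep 'ROWS'. ROWS is JSON, a list of rows, each a list of 7 numbers: the shift along the tool's x, y, z in mm, then the turn, a rotation vector about the tool's x, y, z in degrees, then the opening, from 0 (shut) to 1 (fully open). A call has exactly 10 rows; each row shifts and turns the commanded pose from where the row before left it, along the tool's axes as they then stand; what a row does not reach is not made up. A row lasts 1/8 s, in which the tool goes at most 62.5 mm and 10.7 degrees, less where a joint would pass 70% of its speed; a pose out of reach is approached as far as the arm can. A call with a gripper value outside its range is refused whole. The fingers move at their own pace and stop on an object; the grip force is fixed at half the most. Time passes only in rows, so rows that do not move let the fingers close, or fill a call up. It gives the time, the measured TCP pose, the force and the opening at its end, in the units of the state.
- sense(): the state, without advancing time (a new reading comes with each control period).
- capture(name): name is "scene" or "top" or "wrist"; returns a dict with "color" (480x640x3 uint8, blue, green, red), "vertical_fov" (degrees; the focal length in pixels is half the picture's height over the tangent of half this angle, whatever the lens; pixels are square), "cx", "cy" (the principal point, pixels), "R" (3x3) and "t" (3): a world point X has camera coordinates R X + t. Camera axes: x right, y down, z forward; pixel columns grow to the right and rows downward; lengths in m; the calibration is good to about 2 mm. A picture is of the moment at which its call begins. There is no depth.
- finish_job(): hands the job in, once; it reports no verdict.
Trained networks look in the newest picture that a camera, given by its name, has taken for a name from the list of things; names that differ only in an ending like _2 or _b are one class to them, and where a whole thing is asked for, a point or a joint stands for the part that bears it (a point fixed in the world has none). Each returns a list of dicts, best first, with "p" (0 to 1); they miss things now and then, are a little off and sometimes report something else, mostly with a low value. They report only what shows in the picture. A call takes as long as a camera call. They do not tell look-alikes from the thing itself.
- find_in(camera, name): "xy" ([column, row] in pixels, amid what is visible of it).
The state is a dict: "time_s": time; "joints": joint angles; "joint_velocities": joint speeds; "effort": joint torques, N m; "tcp_pos": TCP position; "ee_rot": TCP orientation; "wrist_force": force on the tool from outside, world axes, zero at the start; "moment": the same for the moment, N m; "gripper_width": opening from 0.0 (shut) to 1.0 (fully open).
Only numpy, scipy, OpenCV 4.12 (cv2) and the standard library are available. Lean on these libraries where they do the work, as an engineer would, in place of code of your own. Each camera call takes 0.05 s, during which the arm holds its last target. There are 200 camera calls.

TASK

Get the bench chiller ready: with the yellow scoop, move all the blue cooling balls from the feed bin into the steel chilling pan, then lay the scoop back flat in its blue tray, and tap the stack of three cold plates home into the corner of the two blue fences on the deck, until every plate touches both fences and the edges line up. Take balls out of the feed bin with the scoop only, never with the fingers (a ball that has been spilled elsewhere may be picked up by hand), and leave the rack, jar and beaker alone. When all of this is in order, press the red start button of the chiller fully and let go.

Things in the scene. Friction and masses are not known exactly. Their poses are not given: they have to be found in the camera images.
- feed_bin: fixed blue feed bin 216 x 114 mm (x, y), side walls 55 mm high; origin mid-footprint, on the bench. Level white floor, its top 5 mm above the bench, 102 mm wide between the side walls, from local x = -100 to +100 mm. The wall at its -x end, near which the balls lie, leans outward by 20 degrees. The +x end has no wall: the scoop may enter there or from above
- bin_low (a point): middle of the low edge of the feed bin's floor, on the floor surface at the foot of the leaning wall (local -100, 0, 5 mm)
- chill_pan: fixed bench chiller 190 x 140 mm (x, y); origin mid-footprint, on the bench. Its -x part is an open steel pan, 140 x 140 mm outside, 130 x 130 mm inside, walls 45 mm high; its +x part is a white block 50 mm long and 45 mm high that carries the start button
- pan_floor (a point): centre of the chilling pan's inner floor, 5 mm above the bench; axes as the chiller's
- start (a joint): red round start button 32 mm in diameter on the chiller's white block; 0 = out, grows to 0.006 m when fully pressed straight down (about 4 N), springs back when let go
- start_top (a point): centre of the top face of the start button (63 mm above the bench when out)
- deck: fixed dark steel deck 170 x 140 mm (x, y), 6 mm thick; origin mid-footprint, on the bench. Two blue fences, 8 mm thick and rising to 36 mm above the bench, stand along its +x and +y edges: inner faces at local x = +77 mm and y = +62 mm. Its -x and -y sides are open
- corner_seat (a point): on top of the deck: where the centre of each plate's underside must lie (in plan) when the plate touches both fences (local 17, 20, 6 mm); axes as the deck's
- scoop_tray: fixed blue tray 240 mm (x) by 150 mm (y), floor 5 mm thick, rim 13 mm above the bench; the scoop's parking place. Origin at the middle of its footprint, on the bench
- scoop: yellow scoop, 0.22 kg; origin under the middle of its flat pan: 60 mm long (x), 92 mm wide, open to -x, floor 2.5 mm thick, sides 36 mm and back 40 mm high. Black handle bar along x behind the back: x 30 to 92 mm, 18 mm wide (y), z 79 to 105 mm, on an upright at x = 36 mm. Starts flat in its tray, x roughly along the tray's x. Holds about 2 or 3 balls; balls roll out if it dips to -x
- scoop_grip (a point): place to grip the scoop's handle bar (scoop-frame 60, 0, 92 mm); pinch across its 18 mm width, along the scoop's y
- scoop_lip (a point): middle of the scoop's open front edge, on its underside (scoop-frame -30, 0, 0 mm)
- ball0: smooth, slick, hard light-blue plastic ball 40 mm in diameter, about 30 g; origin at its centre. It starts in the feed bin. 4 to 6 of the balls are present (None = absent)
- ball1: smooth, slick, hard light-blue plastic ball 40 mm in diameter, about 30 g; origin at its centre. It starts in the feed bin. 4 to 6 of the balls are present (None = absent)
- ball2: smooth, slick, hard light-blue plastic ball 40 mm in diameter, about 30 g; origin at its centre. It starts in the feed bin. 4 to 6 of the balls are present (None = absent)
- ball3: smooth, slick, hard light-blue plastic ball 40 mm in diameter, about 30 g; origin at its centre. It starts in the feed bin. 4 to 6 of the balls are present (None = absent)
- ball4: smooth, slick, hard light-blue plastic ball 40 mm in diameter, about 30 g; origin at its centre. It starts in the feed bin. 4 to 6 of the balls are present (None = absent)
- ball5: smooth, slick, hard light-blue plastic ball 40 mm in diameter, about 30 g; origin at its centre. It starts in the feed bin. 4 to 6 of the balls are present (None = absent)
- plate0: thin green metal cold plate 120 mm (x) by 84 mm (y) by 6 mm thick, 80 g; origin at the centre of its underside. It lies at the bottom of the stack on the deck, which starts untidy, 5 to 30 mm away from the fences and slightly turned. Plates slide on one another and on the deck when pushed at an edge
- plate1: thin orange metal cold plate 120 mm (x) by 84 mm (y) by 6 mm thick, 80 g; origin at the centre of its underside. It lies in the middle of the stack on the deck, which starts untidy, 5 to 30 mm away from the fences and slightly turned. Plates slide on one another and on the deck when pushed at an edge
- plate2: thin silver metal cold plate 120 mm (x) by 84 mm (y) by 6 mm thick, 80 g; origin at the centre of its underside. It lies on top of the stack on the deck, which starts untidy, 5 to 30 mm away from the fences and slightly turned. Plates slide on one another and on the deck when pushed at an edge
- tube_rack: bystander: white and blue rack with clear tubes, 70 x 200 mm, 108 mm high; origin at the centre of its underside
- reagent_jar: bystander: clear jar with a blue cap, 70 mm in diameter, 110 mm high; origin at the centre of its underside
- beaker: bystander: glass beaker 80 mm in diameter, 100 mm high; origin at the centre of its underside
Things that resemble listed ones, but are neither listed nor needed, are in the scene too. There is more than one size of the scoop; the job needs the larger.

How it is judged (in metres and radians):
On the way, in this order (a step that is already met when the one before it is completed fails the run):
1. a cooling ball rides in the scoop, lifted out of the bin (((x of ball0 in the frame of scoop between -0.03 and 0.03 m and y of ball0 in the frame of scoop between -0.044 and 0.044 m and z of ball0 in the frame of scoop between 0 and 0.07 m and height (world z) of scoop above 0.055 m) or (x of ball1 in the frame of scoop between -0.03 and 0.03 m and y of ball1 in the frame of scoop between -0.044 and 0.044 m and z of ball1 in the frame of scoop between 0 and 0.07 m and height (world z) of scoop above 0.055 m) or (x of ball2 in the frame of scoop between -0.03 and 0.03 m and y of ball2 in the frame of scoop between -0.044 and 0.044 m and z of ball2 in the frame of scoop between 0 and 0.07 m and height (world z) of scoop above 0.055 m) or (x of ball3 in the frame of scoop between -0.03 and 0.03 m and y of ball3 in the frame of scoop between -0.044 and 0.044 m and z of ball3 in the frame of scoop between 0 and 0.07 m and height (world z) of scoop above 0.055 m) or (x of ball4 in the frame of scoop between -0.03 and 0.03 m and y of ball4 in the frame of scoop between -0.044 and 0.044 m and z of ball4 in the frame of scoop between 0 and 0.07 m and height (world z) of scoop above 0.055 m) or (x of ball5 in the frame of scoop between -0.03 and 0.03 m and y of ball5 in the frame of scoop between -0.044 and 0.044 m and z of ball5 in the frame of scoop between 0 and 0.07 m and height (world z) of scoop above 0.055 m))), for 0.2 s.
2. all balls are in the chilling pan, the scoop lies in its tray and the plates are square in the corner (x of ball0 in the frame of pan_floor between -0.066 and 0.066 m and y of ball0 in the frame of pan_floor between -0.066 and 0.066 m and z of ball0 in the frame of pan_floor between 0 and 0.065 m and x of ball1 in the frame of pan_floor between -0.066 and 0.066 m and y of ball1 in the frame of pan_floor between -0.066 and 0.066 m and z of ball1 in the frame of pan_floor between 0 and 0.065 m and x of ball2 in the frame of pan_floor between -0.066 and 0.066 m and y of ball2 in the frame of pan_floor between -0.066 and 0.066 m and z of ball2 in the frame of pan_floor between 0 and 0.065 m and x of ball3 in the frame of pan_floor between -0.066 and 0.066 m and y of ball3 in the frame of pan_floor between -0.066 and 0.066 m and z of ball3 in the frame of pan_floor between 0 and 0.065 m and x of ball4 in the frame of pan_floor between -0.066 and 0.066 m and y of ball4 in the frame of pan_floor between -0.066 and 0.066 m and z of ball4 in the frame of pan_floor between 0 and 0.065 m and x of ball5 in the frame of pan_floor between -0.066 and 0.066 m and y of ball5 in the frame of pan_floor between -0.066 and 0.066 m and z of ball5 in the frame of pan_floor between 0 and 0.065 m and x of plate0 in the frame of corner_seat between -0.0035 and 0.0035 m and y of plate0 in the frame of corner_seat between -0.0035 and 0.0035 m and z of plate0 in the frame of corner_seat between -0.002 and 0.016 m and angle between the x axis of each of plate0, plate1, plate2 and the x axis of deck, either way round below 0.045 rad and x of plate1 in the frame of corner_seat between -0.0035 and 0.0035 m and y of plate1 in the frame of corner_seat between -0.0035 and 0.0035 m and z of plate1 in the frame of corner_seat between -0.002 and 0.016 m and x of plate2 in the frame of corner_seat between -0.0035 and 0.0035 m and y of plate2 in the frame of corner_seat between -0.0035 and 0.0035 m and z of plate2 in the frame of corner_seat between -0.002 and 0.016 m and x of scoop in the frame of scoop_tray between -0.078 and 0.018 m and y of scoop in the frame of scoop_tray between -0.035 and 0.035 m and z of scoop in the frame of scoop_tray between -0.002 and 0.012 m and angle between scoop's own z axis and vertical below 0.12 rad), for 0.3 s.
3. the start button is pressed fully (value of joint start above 0.0045 m), for 0.1 s.
At the end, for the whole second after the job is handed in: Every ball inside the chilling pan; each plate within 3.5 mm of the corner seat along both deck axes, flat in the stack, turned under 0.045 rad; the scoop flat in its tray (tilt under 0.12 rad, centred sideways within 35 mm); the button out again; all at rest (all of step 2 and linear speed of each of ball0, ball1, ball2, ball3, ball4, ball5, scoop, plate0, plate1, plate2 below 0.03 m/s and value of joint start below 0.0015 m); the robot touches nothing.
It fails at once if a ball in the feed bin is touched with the fingers ((contact force between the fingers and ball0 above 0.3 N and x of ball0 in the frame of feed_bin between -0.115 and 0.1 m and y of ball0 in the frame of feed_bin between -0.052 and 0.052 m and z of ball0 in the frame of feed_bin between 0 and 0.08 m) or (contact force between the fingers and ball1 above 0.3 N and x of ball1 in the frame of feed_bin between -0.115 and 0.1 m and y of ball1 in the frame of feed_bin between -0.052 and 0.052 m and z of ball1 in the frame of feed_bin between 0 and 0.08 m) or (contact force between the fingers and ball2 above 0.3 N and x of ball2 in the frame of feed_bin between -0.115 and 0.1 m and y of ball2 in the frame of feed_bin between -0.052 and 0.052 m and z of ball2 in the frame of feed_bin between 0 and 0.08 m) or (contact force between the fingers and ball3 above 0.3 N and x of ball3 in the frame of feed_bin between -0.115 and 0.1 m and y of ball3 in the frame of feed_bin between -0.052 and 0.052 m and z of ball3 in the frame of feed_bin between 0 and 0.08 m) or (contact force between the fingers and ball4 above 0.3 N and x of ball4 in the frame of feed_bin between -0.115 and 0.1 m and y of ball4 in the frame of feed_bin between -0.052 and 0.052 m and z of ball4 in the frame of feed_bin between 0 and 0.08 m) or (contact force between the fingers and ball5 above 0.3 N and x of ball5 in the frame of feed_bin between -0.115 and 0.1 m and y of ball5 in the frame of feed_bin between -0.052 and 0.052 m and z of ball5 in the frame of feed_bin between 0 and 0.08 m)).
It fails at once if the rack, the jar or the beaker is disturbed (distance of any of tube_rack, reagent_jar, beaker from where it was at the start of the episode above 0.03 m).
Of ball0, ball1, ball2, ball3, ball4, ball5 only 4 to 6 are there at a start; the rules pass over those that are not, and their reading is None.
At some moment in a run one of plate0, plate1, plate2 may be knocked a few centimetres aside while the robot is not near it.
It also fails if it takes over 210 s, if anything falls off the work surface, if the arm or the gripper's body presses on something with over 40 N, if the wrist force passes 120 N, or if a joint passes its speed limit or range.

## Working session

There is one attempt and no reset: what is moved stays moved. The work goes in short steps, Python scripts to look and compute and a shell command to move; the robot and the scene stay as the last step left them, time stands still between calls to the robot, and variables do not carry over. Pictures are saved under pics/ and viewed, about 12 in all and at most 16, crops included, and the job is handed in when it is done.

```bash
ls; mkdir -p pics; cat > h.py <<'E'
import numpy as np, cv2, json, pickle
from station import sense, capture, finish_job, find_in
np.set_printoptions(precision=4, suppress=True)
def cam(n):
    c=capture(n); return c
def f(c): return c["color"].shape[0]/2/np.tan(np.radians(c["vertical_fov"])/2)
def ray(c,uv):
    R=np.array(c["R"]);t=np.array(c["t"])
    d=R.T@np.array([(uv[0]-c["cx"])/f(c),(uv[1]-c["cy"])/f(c),1.]); return -R.T@t,d
def at(c,uv,z):
    o,d=ray(c,uv); return o+d*(z-o[2])/d[2]
def proj(c,X):
    p=np.array(c["R"])@np.array(X)+np.array(c["t"]); return np.array([c["cx"]+f(c)*p[0]/p[2],c["cy"]+f(c)*p[1]/p[2]])
def st():
    s=sense(); print("t",s["time_s"],"tcp",np.array(s["tcp_pos"]),"F",np.array(s["wrist_force"]),"g",s["gripper_width"]); print(np.array(s["ee_rot"])); return s
E
python3 - <<'E'
from h import *
st()
for n in ["scene","top","wrist"]:
    c=cam(n); cv2.imwrite(f"pics/{n}0.png",c["color"]); pickle.dump(c,open(f"{n}0.pkl","wb"))
    print(n,-np.array(c["R"]).T@np.array(c["t"]), c["vertical_fov"],c["cx"],c["cy"])
    for k in ["feed_bin","chill_pan","start","deck","scoop_tray","scoop","scoop_grip","ball0","plate0","plate2","tube_rack","reagent_jar","beaker"]:
        print(k,[(np.round(d["xy"]).astype(int).tolist(),round(d["p"],2)) for d in find_in(n,k)][:7])
E
```

```text
pics
t 0.0 tcp [0.2128 0.587  0.2214] F [ 0.2112 -0.5479 -0.5767] g 1.0005706377623123
[[-0.341  -0.9401 -0.0007]
 [-0.9401  0.341  -0.0021]
 [ 0.0022 -0.0001 -1.    ]]
scene [ 0.9798 -0.6561  0.6019] 55.00472791507802 319.5571757738511 247.5592570037145
feed_bin [([163, 372], 0.68)]
chill_pan [([326, 247], 0.84)]
start []
deck [([371, 223], 0.79)]
scoop_tray [([278, 310], 0.69)]
scoop [([262, 290], 0.97), ([142, 287], 0.63)]
scoop_grip [([143, 287], 0.83), ([260, 284], 0.79)]
ball0 [([154, 380], 0.9), ([140, 368], 0.65), ([121, 357], 0.61), ([177, 363], 0.56), ([371, 209], 0.55)]
plate0 [([371, 209], 0.88), ([324, 248], 0.71), ([357, 214], 0.48)]
plate2 [([371, 209], 0.88), ([324, 248], 0.71), ([357, 214], 0.48)]
tube_rack [([354, 373], 0.96)]
reagent_jar [([420, 298], 0.67)]
beaker [([459, 225], 0.93), ([173, 365], 0.35)]
top [0.4575 0.0279 1.2786] 47.38609775939904 320.2688601371332 246.2474931132007
feed_bin [([484, 280], 0.9), ([500, 311], 0.69), ([182, 164], 0.42)]
chill_pan [([284, 274], 0.76)]
start [([380, 282], 0.73), ([322, 151], 0.69), ([412, 159], 0.64), ([281, 241], 0.53)]
deck [([199, 288], 0.75)]
scoop_tray [([479, 272], 0.74), ([374, 263], 0.57)]
scoop [([378, 279], 0.9), ([435, 364], 0.73)]
scoop_grip [([436, 367], 0.85), ([379, 284], 0.79)]
ball0 [([499, 270], 0.74), ([199, 287], 0.74), ([494, 288], 0.66), ([497, 312], 0.65), ([478, 273], 0.61)]
plate0 [([159, 289], 0.79), ([178, 282], 0.77)]
plate2 [([159, 289], 0.79), ([178, 282], 0.77)]
tube_rack [([414, 158], 0.77), ([379, 282], 0.56)]
reagent_jar [([320, 151], 0.61)]
beaker [([179, 165], 0.94)]
wrist [0.2916 0.5583 0.384 ] 65.8443770458991 318.1991522921604 240.12245336650247
feed_bin []
chill_pan []
start []
deck []
scoop_tray []
scoop []
scoop_grip []
ball0 []
plate0 []
plate2 []
tube_rack []
reagent_jar []
beaker []
```

View pics/top0.png

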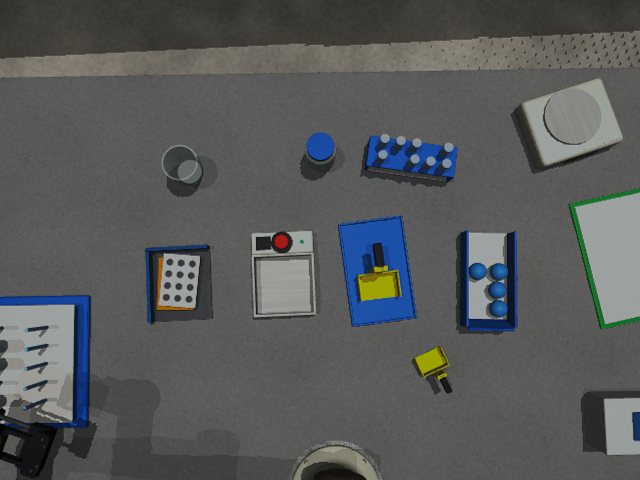

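View pics/scene0.png

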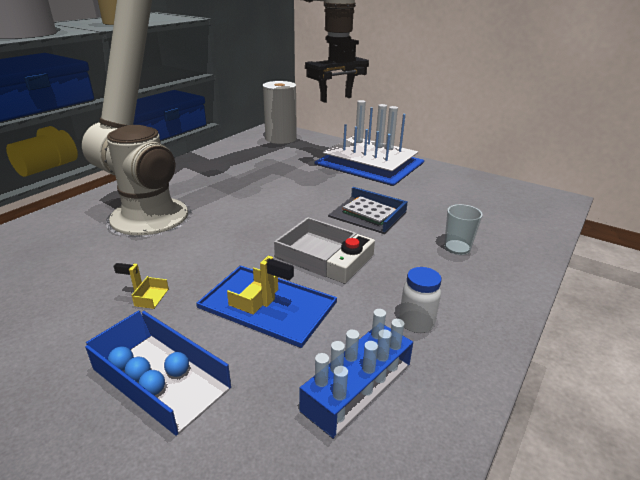

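Top view: the larger scoop is in the tray at about (379,275). The small decoy is at (433,365) and the round bucket is off to the side. The bin has 4 balls at (478,271), (499,270), (497,290) and (497,309). The pan is at (284,286), the button at (282,242), and the stack at (179,282) has its fences on the +x and +y sides. I'll choose the big scoop and move the wrist camera over the area for better resolution.

```bash
python3 -m creep '[[0,-60,-40,0,0,-10,1],[0,-60,-40,0,0,-10,1],[60,0,0,0,0,0,1],[60,0,0,0,0,0,1],[60,0,0,0,0,0,1],[60,0,0,0,0,0,1],[60,0,0,0,0,0,1],[60,0,0,0,0,0,1],[60,0,0,0,0,0,1],[60,0,0,0,0,0,1]]'
python3 -m creep '[[60,0,0,0,0,0,1],[60,0,0,0,0,0,1],[60,0,0,0,0,0,1],[40,0,0,0,0,0,1],[0,0,0,0,0,0,1],[0,0,0,0,0,0,1],[0,0,0,0,0,0,1],[0,0,0,0,0,0,1],[0,0,0,0,0,0,1],[0,0,0,0,0,0,1]]'
python3 - <<'E'
from h import *
st(); c=cam("wrist"); cv2.imwrite("pics/wrist1.png",c["color"]); pickle.dump(c,open("wrist1.pkl","wb"))
print(-np.array(c["R"]).T@np.array(c["t"]));print(np.array(c["R"]))
for k in ["feed_bin","chill_pan","deck","scoop_tray","scoop","scoop_grip","ball0","plate0"]:
        print(k,[(np.round(d["xy"]).astype(int).tolist(),round(d["p"],2)) for d in find_in("wrist",k)][:7])
E
```

```text
time_s: 3.35
tcp_pos: [0.3132, 0.0791, 0.2923]
ee_rot: [[0.003, -1.0, 0.001], [-1.0, -0.003, 0.001], [-0.001, -0.001, -1.0]]
wrist_force: [0.8, 0.2, 0.5]
gripper_width: 0.999
time_s: 4.6
tcp_pos: [0.3141, -0.1388, 0.2919]
ee_rot: [[0.002, -1.0, 0.0], [-1.0, -0.002, -0.0], [0.0, -0.0, -1.0]]
wrist_force: [0.2, -0.5, 0.1]
gripper_width: 1.001
t 4.6 tcp [ 0.3141 -0.1388  0.2919] F [ 0.2079 -0.5344  0.134 ] g 1.0005855591827264
[[ 0.0022 -1.      0.0001]
 [-1.     -0.0022 -0.    ]
 [ 0.     -0.0001 -1.    ]]
[ 0.3977 -0.1391  0.4534]
[[ 0.0015 -1.     -0.0002]
 [-0.953  -0.0015  0.3029]
 [-0.3029 -0.0002 -0.953 ]]
feed_bin [([518, 89], 0.71)]
chill_pan [([81, 61], 0.77)]
deck [([559, 32], 0.2)]
scoop_tray [([302, 95], 0.85)]
scoop [([396, 224], 0.67), ([287, 54], 0.64)]
scoop_grip [([282, 50], 0.86), ([397, 224], 0.79)]
ball0 [([561, 34], 0.69), ([544, 80], 0.66), ([516, 89], 0.64), ([512, 29], 0.63), ([536, 117], 0.6)]
plate0 []
```

View pics/wrist1.png

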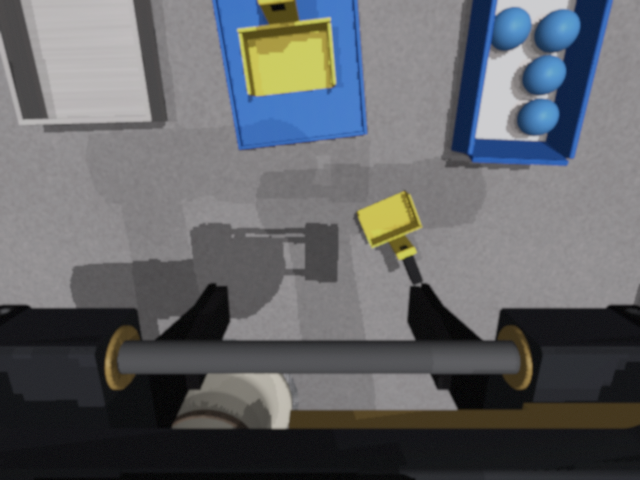

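```bash
python3 -m creep '[[40,-60,0,0,0,0,1],[40,-60,0,0,0,0,1],[0,-50,0,0,0,0,1],[0,0,0,0,0,0,1],[0,0,0,0,0,0,1],[0,0,0,0,0,0,1],[0,0,0,0,0,0,1],[0,0,0,0,0,0,1],[0,0,0,0,0,0,1],[0,0,0,0,0,0,1]]' >/dev/null
python3 - <<'E'
from h import *
st(); c=cam("wrist"); cv2.imwrite("pics/wrist2.png",cv2.resize(c["color"][:340],None,fx=1.25,fy=1.25,interpolation=cv2.INTER_CUBIC)); pickle.dump(c,open("wrist2.pkl","wb"))
E
```

```text
t 6.3 tcp [ 0.468  -0.2082  0.292 ] F [-0.9309 -0.4906  1.0207] g 1.0013340285352461
[[ 0.0013 -1.      0.0002]
 [-1.     -0.0013  0.    ]
 [-0.     -0.0002 -1.    ]]
```

View pics/wrist2.png

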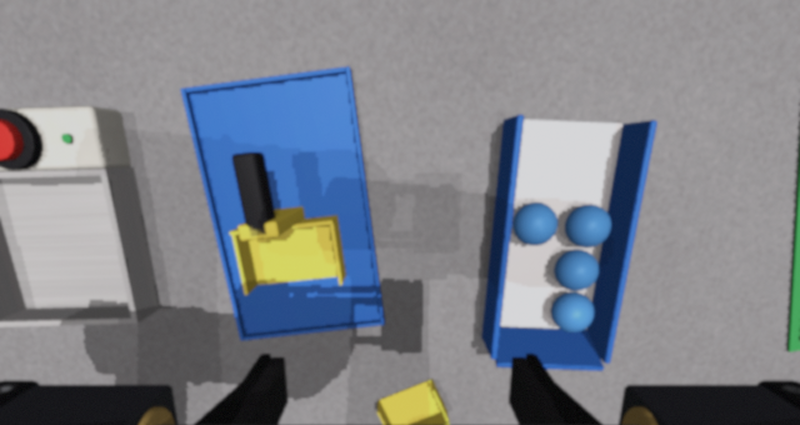

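```bash
python3 - <<'E'
from h import *
c=pickle.load(open("wrist2.pkl","rb"))["color"]
a=np.hstack([c[50:275,140:310],c[85:310,385:530]])
cv2.imwrite("pics/crop2.png",cv2.resize(a,None,fx=2.5,fy=2.5,interpolation=cv2.INTER_CUBIC))
E
```

```text
(no output)
```

View pics/crop2.png

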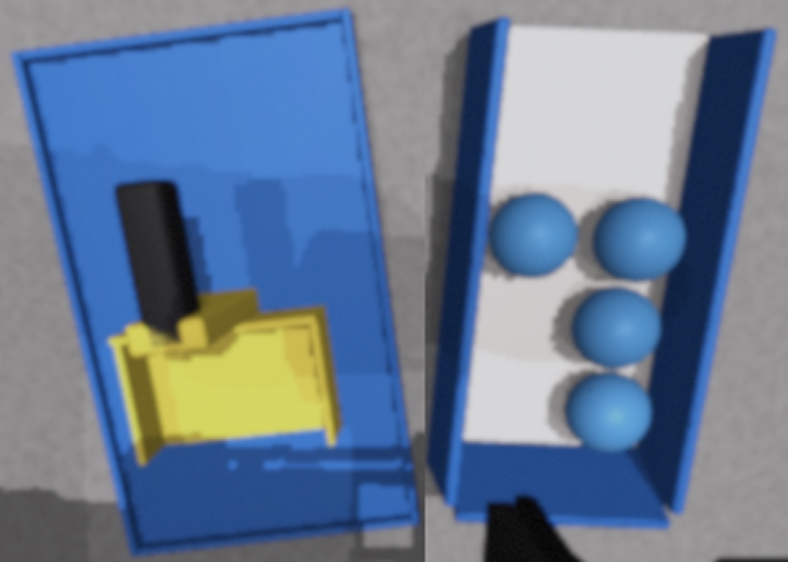

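The crop confirms the choice: the larger scoop lies in its tray, with the handle end at crop pixel (145,183) and the lip near (243,437). The bin holds four balls at crop pixels (533,235), (640,239), (616,327) and (609,412).

```bash
cat >> h.py <<'E'
from scipy.optimize import least_squares
def fit(c,L,P,x0):
    L=np.array(L,float)/1000;P=np.array(P,float)
    def w(q): a=q[2]; R=np.array([[np.cos(a),-np.sin(a),0],[np.sin(a),np.cos(a),0],[0,0,1]]); return L@R.T+[q[0],q[1],0]
    r=least_squares(lambda q:(np.array([proj(c,X) for X in w(q)])-P).ravel(),x0,loss="soft_l1")
    print("x,y",r.x[:2],"yaw",np.degrees(r.x[2]),"res px",np.round(r.fun.reshape(-1,2),1).tolist()); return r.x
E
cat > m2.py <<'E'
from h import *
c=pickle.load(open("wrist2.pkl","rb"))
A=lambda p:[[140+x/2.5,50+y/2.5] for x,y in p]; B=lambda p:[[385+(x-425)/2.5,85+y/2.5] for x,y in p]
print("tray");tr=fit(c,[[120,75,13],[120,-75,13],[-120,-75,13],[-120,75,13]],A([(13,54),(349,10),(419,520),(134,553)]),[.4,-.1,0])
print("scoop");sc=fit(c,[[30,46,45],[30,-46,45],[-30,46,41],[-30,-46,41],[92,9,110],[92,-9,110],[-30,44,7.5],[-30,-44,7.5]],A([(109,340),(326,306),(143,465),(333,444),(117,185),(174,181),(162,443),(325,430)]),[.4,-.1,0])
print("bin");bi=fit(c,[[100,-51,5],[-100,-51,5],[-100,0,5],[-100,51,5],[100,51,55]],B([(708,36),(632,446),(548,443),(463,440),(509,22)]),[.4,-.35,0])
a=sc[2];print("grip",sc[:2]+.06*np.array([np.cos(a),np.sin(a)]))
a=bi[2];Rb=np.array([[np.cos(a),-np.sin(a)],[np.sin(a),np.cos(a)]])
for p in B([(533,235),(640,239),(616,327),(609,412)]):
    X=at(c,p,.025); print("ball",X, "bin", Rb.T@(X[:2]-bi[:2]))
E
python3 m2.py
```

```text
tray
x,y [ 0.4946 -0.1078] yaw 6.94138978269694 res px [[-1.2, -0.5], [0.6, -1.2], [1.2, 2.5], [-0.6, 2.4]]
scoop
x,y [ 0.4596 -0.1092] yaw 4.750537703926354 res px [[0.8, -1.1], [-3.2, 5.6], [-1.7, -0.3], [0.9, 1.8], [0.2, -0.5], [-2.4, -0.6], [0.7, 0.5], [5.5, 0.1]]
bin
x,y [ 0.4784 -0.3596] yaw -0.7720784509367595 res px [[-0.3, -1.1], [5.3, -0.1], [-0.5, 0.6], [-5.8, 1.3], [0.7, -0.1]]
grip [ 0.5194 -0.1043]
ball [ 0.4894 -0.3354  0.025 ] bin [0.0107 0.0243]
ball [ 0.4876 -0.3849  0.025 ] bin [ 0.0096 -0.0252]
ball [ 0.4459 -0.3788  0.025 ] bin [-0.0322 -0.0196]
ball [ 0.4031 -0.3804  0.025 ] bin [-0.075  -0.0218]
```

```bash
cat >> m2.py <<'E'
for nm,p,z in [("R out rim",[(776,31),(684,510)],.055),("R in rim",[(764,31),(673,505)],.055),("R foot",[(708,36),(632,447)],.005),("L in rim",[(509,22),(456,500)],.055),("L out rim",[(497,20),(445,500)],.055),("foot line",[(465,440),(570,444)],.005),("front floor",[(511,24),(708,36)],.005)]:
    X=[at(c,q,z) for q in B(p)]; d=X[0]-X[1]; print(nm,X[0][:2],X[1][:2],np.degrees(np.arctan2(d[1],d[0])))
t=pickle.load(open("top0.pkl","rb")); im=t["color"].copy(); wi=c["color"].copy()
def poly(q,L):
    a=q[2]
    for cc,i in ((t,im),(c,wi)):
        P=[proj(cc,[q[0]+np.cos(a)*x/1000-np.sin(a)*y/1000,q[1]+np.sin(a)*x/1000+np.cos(a)*y/1000,z/1000]) for x,y,z in L]
        cv2.polylines(i,[np.round(np.array(P)*16).astype(int)],True,(0,255,0),1,cv2.LINE_AA,4)
poly(tr,[[120,75,13],[120,-75,13],[-120,-75,13],[-120,75,13]])
poly(sc,[[30,46,45],[30,-46,45],[-30,-46,41],[-30,46,41]]);poly(sc,[[92,9,110],[92,-9,110],[30,-9,110],[30,9,110]])
poly(bi,[[100,51,5],[100,-51,5],[-100,-51,5],[-100,51,5]])
A1=cv2.resize(im[200:340,330:530],None,fx=2,fy=2); A2=wi[50:310,140:530]
o=np.zeros((280+260,400,3),np.uint8);o[:280]=A1;o[280:,:390]=A2
cv2.imwrite("pics/ov.png",cv2.resize(o,None,fx=1.1,fy=1.1))
E
python3 m2.py
```

```text
tray
x,y [ 0.4946 -0.1078] yaw 6.94138978269694 res px [[-1.2, -0.5], [0.6, -1.2], [1.2, 2.5], [-0.6, 2.4]]
scoop
x,y [ 0.4596 -0.1092] yaw 4.750537703926354 res px [[0.8, -1.1], [-3.2, 5.6], [-1.7, -0.3], [0.9, 1.8], [0.2, -0.5], [-2.4, -0.6], [0.7, 0.5], [5.5, 0.1]]
bin
x,y [ 0.4784 -0.3596] yaw -0.7720784509367595 res px [[-0.3, -1.1], [5.3, -0.1], [-0.5, 0.6], [-5.8, 1.3], [0.7, -0.1]]
grip [ 0.5194 -0.1043]
ball [ 0.4894 -0.3354  0.025 ] bin [0.0107 0.0243]
ball [ 0.4876 -0.3849  0.025 ] bin [ 0.0096 -0.0252]
ball [ 0.4459 -0.3788  0.025 ] bin [-0.0322 -0.0196]
ball [ 0.4031 -0.3804  0.025 ] bin [-0.075  -0.0218]
R out rim [ 0.5756 -0.4168] [ 0.3647 -0.4093] -2.0383886210467526
R in rim [ 0.5756 -0.412 ] [ 0.3673 -0.4038] -2.25766399776723
R foot [ 0.5765 -0.4125] [ 0.377  -0.4025] -2.8546894429511176
L in rim [ 0.5789 -0.3092] [ 0.3698 -0.3016] -2.081853347754525
L out rim [ 0.5797 -0.3043] [ 0.3698 -0.2964] -2.154127642413199
foot line [ 0.3808 -0.3157] [ 0.3787 -0.3702] 87.71038316215386
front floor [ 0.5815 -0.3228] [ 0.5765 -0.4125] 86.79212785207882
```

View pics/ov.png

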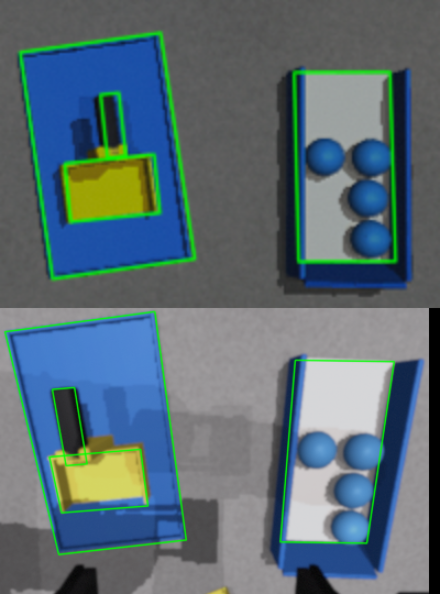

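Overlay fits both cameras to within a few millimetres. Next I grip the scoop handle at about (0.519,-0.104), yaw 4.8°.

```bash
python3 -m creep '[[-52,-26,0,0,0,0,1],[-52,-26,0,0,0,0,1],[0,0,0,0,0,-4.8,1],[0,0,50,0,0,0,1],[0,0,50,0,0,0,1],[0,0,50,0,0,0,1],[0,0,40,0,0,0,1],[0,0,24,0,0,0,1],[0,0,0,0,0,0,1],[0,0,0,0,0,0,1]]'
python3 -m creep '[[0,0,0,0,0,0,0],[0,0,0,0,0,0,0],[0,0,0,0,0,0,0],[0,0,0,0,0,0,0],[0,0,0,0,0,0,0],[0,0,0,0,0,0,0],[0,0,0,0,0,0,0],[0,0,-10,0,0,0,0],[0,0,-20,0,0,0,0],[0,0,-30,0,0,0,0]]'
python3 - <<'E'
from h import *
st()
for n in ["wrist","scene"]:
    c=cam(n); pickle.dump(c,open(n+"3.pkl","wb"))
    if n=="wrist": a=c["color"]
    else: b=c["color"]
cv2.imwrite("pics/g3.png",np.hstack([cv2.resize(a,(480,360)),b[180:420,100:420]] if 0 else [cv2.resize(a,(400,300)),cv2.resize(b[200:440,100:420],(400,300))]))
E
```

```text
time_s: 7.6
tcp_pos: [0.521, -0.1042, 0.079]
ee_rot: [[0.085, -0.996, 0.002], [-0.996, -0.085, -0.0], [0.0, -0.002, -1.0]]
wrist_force: [-0.6, 0.6, 0.6]
gripper_width: 1.003
time_s: 8.85
tcp_pos: [0.5189, -0.1042, 0.1379]
ee_rot: [[0.085, -0.996, -0.003], [-0.996, -0.085, 0.0], [-0.0, 0.003, -1.0]]
wrist_force: [0.4, 0.7, -3.9]
gripper_width: 0.205
t 8.85 tcp [ 0.5189 -0.1042  0.1379] F [ 0.3797  0.733  -3.8719] g 0.20504151410649732
[[ 0.0846 -0.9964 -0.0029]
 [-0.9964 -0.0846  0.0001]
 [-0.0004  0.0029 -1.    ]]
```

View pics/g3.png

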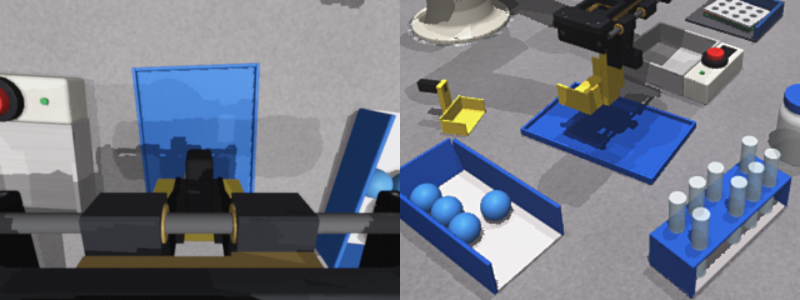

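```bash
python3 -m creep '[[0,0,-30,0,0,7,0],[42,-19,0,0,0,0,0],[42,-19,0,0,0,0,0],[42,-19,0,0,0,0,0],[42,-19,0,0,0,0,0],[42,-19,0,0,0,0,0],[43,-19,0,0,0,0,0],[0,0,0,0,0,0,0],[0,0,0,0,0,0,0],[0,0,0,0,0,0,0]]' | tail -4
python3 - <<'E'
from h import *
st()
im=[]
for n in ["wrist","scene","top"]:
    c=cam(n); pickle.dump(c,open(n+"4.pkl","wb")); im.append(c["color"])
cv2.imwrite("pics/g4.png",np.vstack([np.hstack([cv2.resize(im[0],(400,300)),cv2.resize(im[1][200:440,60:380],(400,300))]),cv2.resize(im[2][200:350,330:530],(400,300))@np.eye(3) if 0 else np.hstack([cv2.resize(im[2][200:350,380:580],(400,300)),cv2.resize(im[1],(400,300))])]))
E
```

```text
tcp_pos: [0.6242, -0.36, 0.1677]
ee_rot: [[-0.036, -0.999, -0.001], [-0.999, 0.036, 0.001], [-0.001, 0.001, -1.0]]
wrist_force: [-0.4, 0.8, -3.0]
gripper_width: 0.201
t 10.2 tcp [ 0.6242 -0.36    0.1677] F [-0.4081  0.8316 -3.0012] g 0.20143103196878134
[[-0.036  -0.9994 -0.0007]
 [-0.9994  0.036   0.0006]
 [-0.0006  0.0007 -1.    ]]
```

View pics/g4.png

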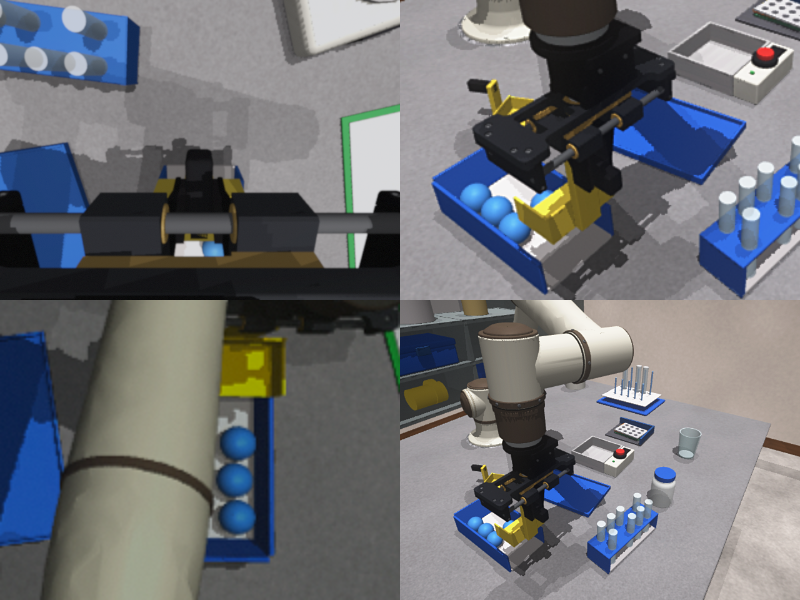

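```bash
python3 - <<'E'
from h import *
t=pickle.load(open("top4.pkl","rb")); s=pickle.load(open("scene4.pkl","rb"))
R=np.array([[.9994,.036,0],[-.036,.9994,0],[0,0,1]])
g=np.array([.6242,-.36,.1677-.074])
for dr in (0,-8):
    a=np.radians(dr); Ry=np.array([[np.cos(a),0,np.sin(a)],[0,1,0],[-np.sin(a),0,np.cos(a)]])
    for L in ([30,-46,40],[-30,-46,36],[-30,-46,0],[-30,46,0],[-30,46,36]):
        l=Ry@(np.array(L)-[60,0,92])+[60,0,92]
        X=g+R@((l-[60,0,0])/1000); p=proj(t,X); q=proj(s,X)
        print(dr,L,X,"panel top",(p-[380,200])*2+[0,300],"scene panel",(q-[60,200])*1.25+[400,0])
E
```

```text
0 [30, -46, 40] [ 0.5926 -0.4049  0.1337] panel top [287.9576 338.4192] scene panel [544.8846 214.0484]
0 [-30, -46, 36] [ 0.5326 -0.4027  0.1297] panel top [287.0712 395.4733] scene panel [509.9056 191.7141]
0 [-30, -46, 0] [ 0.5326 -0.4027  0.0937] panel top [274.759  397.8507] scene panel [515.644  214.3518]
0 [-30, 46, 0] [ 0.5359 -0.3108  0.0937] panel top [190.0589 396.2846] scene panel [577.0824 169.4696]
0 [-30, 46, 36] [ 0.5359 -0.3108  0.1297] panel top [199.7317 393.8584] scene panel [573.5546 147.6318]
-8 [30, -46, 40] [ 0.6001 -0.4052  0.13  ] panel top [286.6002 331.777 ] scene panel [550.1063 219.7711]
-8 [-30, -46, 36] [ 0.5413 -0.403   0.1177] panel top [282.8169 388.1611] scene panel [516.7503 202.8804]
-8 [-30, -46, 0] [ 0.5463 -0.4032  0.0821] panel top [270.8379 386.1576] scene panel [525.0131 226.9602]
-8 [-30, 46, 0] [ 0.5496 -0.3113  0.0821] panel top [187.028  384.6084] scene panel [585.6652 180.9476]
-8 [-30, 46, 36] [ 0.5446 -0.3111  0.1177] panel top [196.4218 386.564 ] scene panel [579.5846 157.9352]
```

```bash
python3 -m creep '[[2,0,0,0,0,0,0],[0,0,30,0,0,0,0],[0,0,30,0,0,0,0],[0,0,15,0,0,0,0],[0,0,8,0,0,0,0],[0,0,3,0,0,0,0],[0,0,2,0,0,0,0],[0,0,0,0,0,0,0],[0,0,0,0,0,0,0],[0,0,0,0,0,0,0]]'
python3 - <<'E'
from h import *
im=[]
for n in ["wrist","scene","top"]:
    c=cam(n); pickle.dump(c,open(n+"5.pkl","wb")); im.append(c["color"])
cv2.imwrite("pics/g5.png",np.hstack([cv2.resize(im[1][280:440,60:260],(400,320)),cv2.resize(im[2][200:360,400:600],(400,320))]))
E
```

```text
time_s: 11.6
tcp_pos: [0.6261, -0.3636, 0.0829]
ee_rot: [[-0.036, -0.999, 0.005], [-0.999, 0.036, -0.002], [0.002, -0.005, -1.0]]
wrist_force: [0.8, 1.7, 6.1]
gripper_width: 0.205
```

View pics/g5.png

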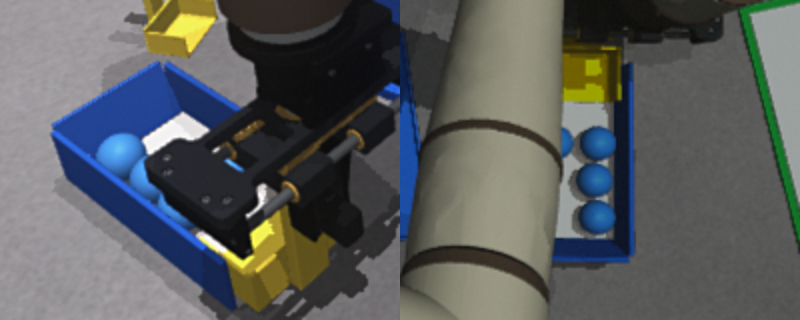

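```bash
python3 -m creep '[[0,0,-2,0,0,0,0],[0,12,0,0,0,0,0],[0,12,0,0,0,0,0],[0,12,0,0,0,0,0],[0,12,0,0,0,0,0],[0,12,0,0,0,0,0],[0,12,0,0,0,0,0],[0,12,0,0,0,0,0],[0,12,0,0,0,0,0],[0,0,0,0,0,0,0]]'
python3 - <<'E'
from h import *
im=[]
for n in ["wrist","scene","top"]:
    c=cam(n); pickle.dump(c,open(n+"6.pkl","wb")); im.append(c["color"])
for n in ["top","scene"]: print([(np.round(d["xy"]).astype(int).tolist(),round(d["p"],2)) for d in find_in(n,"ball0")][:7])
cv2.imwrite("pics/g6.png",np.hstack([cv2.resize(im[1][280:440,60:260],(400,320)),cv2.resize(im[2][200:360,400:600],(400,320))]))
E
```

```text
time_s: 13.0
tcp_pos: [0.5279, -0.3601, 0.0832]
ee_rot: [[-0.037, -0.999, 0.002], [-0.999, 0.037, -0.001], [0.001, -0.002, -1.0]]
wrist_force: [2.6, 0.5, 7.1]
gripper_width: 0.202
[([498, 275], 0.7), ([510, 313], 0.66), ([500, 317], 0.59), ([485, 312], 0.51), ([494, 298], 0.48)]
[([143, 373], 0.87), ([138, 345], 0.65), ([112, 359], 0.4)]
```

View pics/g6.png

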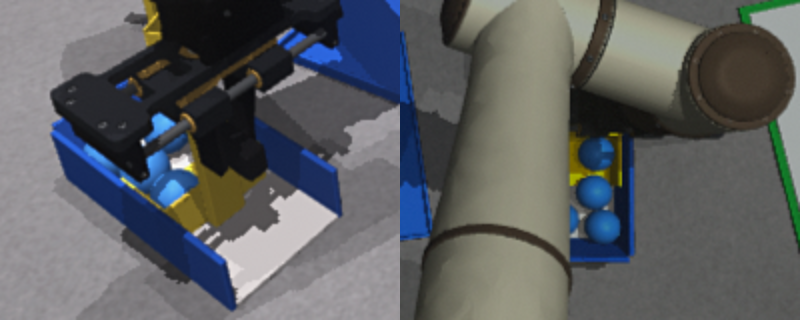

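```bash
python3 -m creep '[[0,5,0,0,0,0,0],[0,5,0,0,0,0,0],[0,5,0,0,0,0,0],[0,5,0,0,0,0,0],[0,0,0,0,0,0,0],[0,0,0,0,0,0,0],[0,0,0,0,0,0,0],[0,0,0,0,0,0,0],[0,0,0,0,0,0,0],[0,0,0,0,0,0,0]]'
cat >> h.py <<'E'
def balls(*ns):
    for n in ns:
        c=cam(n)
        for d in find_in(n,"ball0"):
            if d["p"]>.3: print(n,np.round(d["xy"]),round(d["p"],2),"z25:",at(c,d["xy"],.025)[:2],"z50:",at(c,d["xy"],.05)[:2])
E
python3 -c "
from h import *
balls('top','scene')"
```

```text
time_s: 14.5
tcp_pos: [0.5089, -0.3596, 0.0833]
ee_rot: [[-0.037, -0.999, 0.003], [-0.999, 0.037, -0.002], [0.002, -0.003, -1.0]]
wrist_force: [3.9, -1.5, 7.7]
gripper_width: 0.202
top [500. 313.] 0.61 z25: [ 0.3907 -0.3809] z50: [ 0.3921 -0.3727]
top [498. 284.] 0.57 z25: [ 0.4562 -0.3788] z50: [ 0.4563 -0.3707]
top [489. 301.] 0.44 z25: [ 0.4181 -0.3567] z50: [ 0.4189 -0.349 ]
scene [140. 353.] 0.87 z25: [ 0.4228 -0.3535] z50: [ 0.4469 -0.3667]
scene [138. 367.] 0.76 z25: [ 0.4444 -0.3754] z50: [ 0.4676 -0.3875]
```

```bash
python3 -m creep '[[0,4,0,0,0,0,0],[0,4,0,0,0,0,0],[0,0,0,0,0,0,0],[0,-5,0,-4,0,0,0],[0,-5,0,-4,0,0,0],[0,-5,0,-4,0,0,0],[0,-5,0,-4,0,0,0],[0,0,-8,0,0,0,0],[0,0,-12,0,0,0,0],[0,0,-12,0,0,0,0]]'
python3 -c "
from h import *
balls('top','scene')"
python3 -m creep '[[0,0,-15,0,0,0,0],[0,0,-15,0,0,0,0],[0,0,-15,0,0,0,0],[0,0,-15,0,0,0,0],[0,0,-15,0,0,0,0],[0,0,-10,0,0,0,0],[0,0,0,0,0,0,0],[0,0,0,0,0,0,0],[0,0,0,0,0,0,0],[0,0,0,0,0,0,0]]'
python3 - <<'E'
from h import *
balls('top','scene')
im=[cam(n)["color"] for n in ["wrist","scene","top"]]
cv2.imwrite("pics/g7.png",np.vstack([np.hstack([cv2.resize(im[1][260:440,60:285],(400,320)),cv2.resize(im[2][200:360,400:600],(400,320))]),np.hstack([im[0][200:460,220:420],im[0][200:460,220:420]])@np.eye(3) if 0 else np.zeros((1,800,3))]))
E
```

```text
time_s: 15.95
tcp_pos: [0.5284, -0.3598, 0.1119]
ee_rot: [[-0.038, -0.961, -0.275], [-0.999, 0.036, 0.011], [-0.0, 0.275, -0.961]]
wrist_force: [0.5, 0.4, -2.3]
gripper_width: 0.206
top [486. 283.] 0.76 z25: [ 0.4596 -0.3536] z50: [ 0.4596 -0.346 ]
top [500. 314.] 0.74 z25: [ 0.3896 -0.3822] z50: [ 0.3909 -0.374 ]
top [505. 279.] 0.68 z25: [ 0.4694 -0.3963] z50: [ 0.4692 -0.3879]
scene [112. 359.] 0.69 z25: [ 0.3953 -0.3883] z50: [ 0.4207 -0.3999]
time_s: 17.4
tcp_pos: [0.5523, -0.3606, 0.1918]
ee_rot: [[-0.037, -0.96, -0.276], [-0.999, 0.036, 0.011], [-0.0, 0.277, -0.961]]
wrist_force: [-0.3, -0.1, -1.5]
gripper_width: 0.204
top [518. 267.] 0.72 z25: [ 0.4963 -0.4271] z50: [ 0.4956 -0.418 ]
top [495. 269.] 0.6 z25: [ 0.4918 -0.3741] z50: [ 0.4911 -0.3661]
top [502. 313.] 0.57 z25: [ 0.3907 -0.3852] z50: [ 0.392 -0.377]
scene [117. 355.] 0.95 z25: [ 0.3941 -0.3784] z50: [ 0.4195 -0.3904]
scene [144. 318.] 0.73 z25: [ 0.3549 -0.2916] z50: [ 0.382  -0.3074]
scene [146. 342.] 0.45 z25: [ 0.4078 -0.3305] z50: [ 0.4326 -0.3446][ WARN:0@10.106] global loadsave.cpp:1063 imwrite_ Unsupported depth image for selected encoder is fallbacked to CV_8U.
```

View pics/g7.png

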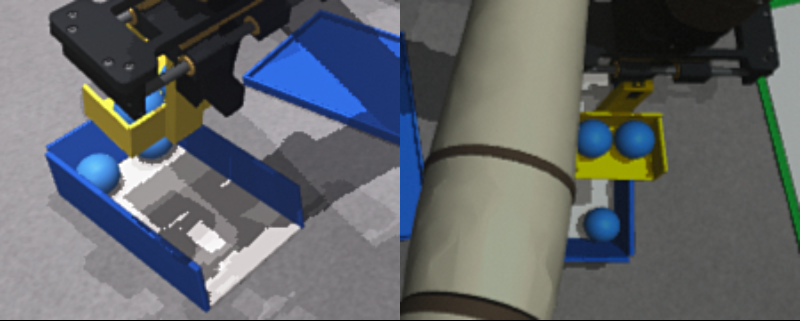

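Two balls ride at the back of the scoop and two remain in the bin. Next I fit the chiller and deck poses from the first top view.

```bash
python3 - <<'E'
from h import *
c=pickle.load(open("top0.pkl","rb"))
print("chill");q=fit(c,[[95,70,45],[95,-70,45],[-95,-70,45],[-95,70,45]],[(251,233),(313,231.5),(316,317),(252,319)],[.45,.1,0])
a=q[2];R=np.array([[np.cos(a),-np.sin(a)],[np.sin(a),np.cos(a)]])
pan=q[:2]+R@[-.025,0]; print("pan",pan,"button",at(c,[282,241.5],.063))
tcp=np.array([.5523,-.3606,.1918])
tgt=pan+R@[.104,0]; print("tgt",tgt,"delta mm",1000*(tgt-tcp[:2]))
print("deck");fit(c,[[85,70,36],[85,-70,36],[-85,70,36]],[(146,247),(209,245),(153,323)],[.45,.3,0])
w=pickle.load(open("wrist2.pkl","rb"))
for p,z in (((19,142),.063),((4,140),.063),((135,322),.045),((103,177),.045)): print(at(w,[p[0]/1.25,p[1]/1.25],z)) 
E
```

```text
chill
x,y [0.4863 0.1103] yaw 0.6053207610744612 res px [[0.1, 0.8], [-0.1, 0.6], [-0.8, -0.5], [0.7, -0.8]]
pan [0.4613 0.11  ] button [0.5603 0.1104 0.063 ]
tgt [0.5653 0.1111] delta mm [ 12.9939 471.7429]
deck
x,y [0.4725 0.3432] yaw 3.730431548913973 res px [[1.5, 1.2], [-0.1, -1.9], [-1.0, 0.1]]
[0.5598 0.0936 0.063 ]
[0.5613 0.1052 0.063 ]
[0.4001 0.0381 0.045 ]
[0.5319 0.0429 0.045 ]
```

```bash
python3 -m creep '[[-15,0,0,0,0,0,0],[-30,0,0,0,0.75,-2.6,0],[-45,1,0,0,0,0,0],[-50,1,0,0,0,0,0],[-50,1,0,0,0,0,0],[-50,1,0,0,0,0,0],[-50,0,0,0,0,0,0],[-50,0,0,0,0,0,0],[-50,0,0,0,0,0,0],[-40,0,0,0,0,0,0]]' | tail -4
python3 -m creep '[[-25,0,0,0,0,0,0],[-12,0,0,0,0,0,0],[-5,0,0,0,0,0,0],[0,0,0,0,0,0,0],[0,-4,12,0,0,0,0],[0,-5,18,0,0,0,0],[0,-4,12,0,0,0,0],[0,0,0,0,0,0,0],[0,0,0,0,0,0,0],[0,0,0,0,0,0,0]]'
python3 -c "
from h import *
balls('top','scene')"
```

```text
tcp_pos: [0.5459, 0.072, 0.1938]
ee_rot: [[0.012, -0.961, -0.275], [-1.0, -0.011, -0.003], [-0.0, 0.275, -0.961]]
wrist_force: [0.6, -0.4, -2.3]
gripper_width: 0.203
time_s: 20.25
tcp_pos: [0.5474, 0.1114, 0.1501]
ee_rot: [[0.01, -0.962, -0.274], [-1.0, -0.01, -0.002], [-0.0, 0.274, -0.962]]
wrist_force: [-0.2, -0.6, -2.5]
gripper_width: 0.202
top [500. 315.] 0.75 z25: [ 0.3866 -0.3821] z50: [ 0.388  -0.3739]
top [378. 270.] 0.73 z25: [ 0.4949 -0.1059] z50: [ 0.4941 -0.1033]
top [271. 277.] 0.63 z25: [0.4829 0.1391] z50: [0.4824 0.1369]
top [475. 315.] 0.58 z25: [ 0.3874 -0.3242] z50: [ 0.3888 -0.3172]
top [286. 272.] 0.52 z25: [0.4935 0.1044] z50: [0.4928 0.1029]
scene [117. 358.] 0.75 z25: [ 0.4007 -0.3837] z50: [ 0.4258 -0.3955]
scene [139. 336.] 0.68 z25: [ 0.3867 -0.328 ] z50: [ 0.4124 -0.3422]
scene [327. 215.] 0.62 z25: [0.4112 0.2406] z50: [0.4358 0.2017]
scene [328. 208.] 0.52 z25: [0.3901 0.2773] z50: [0.4156 0.2368]
```

```bash
python3 -m creep '[[0,-12,9,0,0,0,0],[0,-12,10,0,0,0,0],[0,0,0,0,0,0,0],[0,0,0,0,0,0,0],[0,8.6,-2.9,6.5,0,0,0],[0,8.6,-2.9,6.5,0,0,0],[0,8.6,-2.9,6.5,0,0,0],[0,8.6,-2.9,6.5,0,0,0],[0,8.6,-2.9,6.5,0,0,0],[0,8.6,-2.9,6.5,0,0,0]]'
python3 -m creep '[[0,8.6,-2.9,6.5,0,0,0],[0,8.6,-2.9,6.5,0,0,0],[0,0,0,0,0,0,0],[0,0,0,0,0,0,0],[0,0,0,0,0,0,0],[0,0,0,0,0,0,0],[0,0,-15,0,0,0,0],[0,0,-20,0,0,0,0],[0,0,-20,0,0,0,0],[0,0,-20,0,0,0,0]]'
python3 - <<'E'
from h import *
balls('top','scene')
im=[cam(n)["color"] for n in ["wrist","scene","top"]]
cv2.imwrite("pics/g8.png",np.hstack([cv2.resize(im[1][140:300,220:420],(400,320)),cv2.resize(im[2][210:370,220:420],(400,320))]))
E
```

```text
time_s: 21.7
tcp_pos: [0.5231, 0.1039, 0.1457]
ee_rot: [[0.0, -0.93, 0.367], [-1.0, -0.006, -0.013], [0.014, -0.367, -0.93]]
wrist_force: [2.8, -1.9, -1.6]
gripper_width: 0.203
time_s: 22.95
tcp_pos: [0.5151, 0.0904, 0.2356]
ee_rot: [[-0.029, -0.88, 0.474], [-0.998, 0.003, -0.055], [0.047, -0.475, -0.879]]
wrist_force: [0.7, -0.3, -1.7]
gripper_width: 0.202
top [198. 288.] 0.74 z25: [0.4612 0.3071] z50: [0.4611 0.3015]
top [502. 312.] 0.72 z25: [ 0.3931 -0.3856] z50: [ 0.3944 -0.3773]
top [320. 150.] 0.65 z25: [0.776  0.0214] z50: [0.7697 0.0215]
top [475. 314.] 0.55 z25: [ 0.3899 -0.3252] z50: [ 0.3912 -0.3182]
top [304. 303.] 0.49 z25: [0.4224 0.0641] z50: [0.4231 0.0633]
scene [117. 357.] 0.79 z25: [ 0.3969 -0.3812] z50: [ 0.4221 -0.3931]
scene [292. 244.] 0.71 z25: [0.4244 0.0738] z50: [0.4485 0.0422]
scene [143. 336.] 0.61 z25: [ 0.3913 -0.3241] z50: [ 0.4168 -0.3385]
scene [306. 237.] 0.56 z25: [0.4294 0.1202] z50: [0.4532 0.0866]
```

View pics/g8.png

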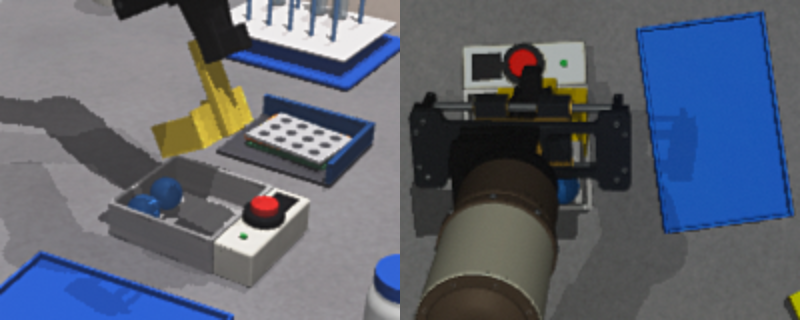

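```bash
cat >> h.py <<'E'
from scipy.spatial.transform import Rotation as Ro
def Rt(yaw,tilt=0):  # scoop yaw deg, nose-up tilt deg
    return (Ro.from_euler('z',yaw,degrees=True)*Ro.from_euler('y',tilt,degrees=True)).as_matrix()@np.array([[0,-1,0],[-1,0,0],[0,0,-1.]])
def plan(pos,yaw,tilt=0):
    s=sense();R=np.array(s["ee_rot"]);p=np.array(s["tcp_pos"]);T=Rt(yaw,tilt)
    print("joints",np.array(s["joints"]),"t",s["time_s"])
    rv=Ro.from_matrix(R.T@T).as_rotvec(degrees=True)
    print("turn",rv,"shift now-axes",1000*R.T@(np.array(pos)-p),"shift target-axes",1000*T.T@(np.array(pos)-p))
E
python3 -c "
from h import *
plan([.6240,-.3623,.17],-2.1,0)"
```

```text
joints [ 34.6308  -0.7809 -45.2113  39.9357 -29.4788  21.9098] t 23.3
turn [-28.3741  -2.622    1.0704] shift now-axes [444.6212 -66.6398 133.4045] shift target-axes [ 447.4068 -125.0842   64.0842]
```

```bash
python3 -m creep '[[0,0,0,-5.7,-0.5,0.2,0],[0,0,0,-5.7,-0.5,0.2,0],[0,0,0,-5.7,-0.5,0.2,0],[0,0,0,-5.7,-0.5,0.2,0],[0,0,0,-5.6,-0.6,0.2,0],[40,-15,0,0,0,0,0],[55,-25,0,0,0,0,0],[55,-25,0,0,0,0,0],[55,-25,0,0,0,0,0],[55,-15,0,0,0,0,0]]' | tail -4
python3 -c "
from h import *
plan([.6240,-.3623,.17],-2.1,0)"
```

```text
tcp_pos: [0.6123, -0.1763, 0.2335]
ee_rot: [[-0.036, -0.999, -0.0], [-0.999, 0.036, 0.0], [-0.0, 0.0, -1.0]]
wrist_force: [1.1, 1.2, -2.3]
gripper_width: 0.204
joints [ -1.5481  22.8501   3.3086  -0.0282 -70.4659  89.4685] t 24.55
turn [0.0076 0.0265 0.0109] shift now-axes [185.5148 -18.5194  63.4571] shift target-axes [185.4819 -18.5464  63.5455]
```

```bash
python3 -m creep '[[45,-4,0,0,0,0,0],[45,-4,0,0,0,0,0],[45,-4,0,0,0,0,0],[30,-4,0,0,0,0,0],[0,0,30,0,0,0,0],[0,0,30,0,0,0,0],[0,0,0,0,0,0,0],[0,0,0,0,0,0,0],[0,0,0,0,0,0,0],[0,0,0,0,0,0,0]]' | tail -4
python3 -c "
from h import *
plan([.6240,-.3630,.083],-2.1,0)
balls('top','scene')"
```

```text
tcp_pos: [0.6222, -0.3392, 0.1767]
ee_rot: [[-0.035, -0.999, 0.004], [-0.999, 0.035, -0.0], [0.0, -0.004, -1.0]]
wrist_force: [-0.8, -0.2, -2.9]
gripper_width: 0.2
joints [-15.5875  31.84     9.9547  -0.0547 -67.9048 103.5927] t 25.8
turn [-0.216   0.0001  0.0847] shift now-axes [23.7223 -2.2643 93.6786] shift target-axes [23.7184 -2.6525 93.6694]
top [302. 301.] 0.7 z25: [0.4272 0.0692] z50: [0.4278 0.0684]
top [278. 303.] 0.57 z25: [0.4238 0.1231] z50: [0.4245 0.1212]
top [500. 316.] 0.5 z25: [ 0.3855 -0.3823] z50: [ 0.3869 -0.3741]
scene [118. 357.] 0.91 z25: [ 0.3985 -0.3806] z50: [ 0.4237 -0.3925]
scene [141. 338.] 0.56 z25: [ 0.3937 -0.3298] z50: [ 0.4191 -0.3439]
scene [306. 236.] 0.55 z25: [0.4274 0.1234] z50: [0.4514 0.0896]
```

```bash
python3 -m creep '[[23.5,-2,0,0,0,0,0],[0,0,30,0,0,0,0],[0,0,30,0,0,0,0],[0,0,20,0,0,0,0],[0,0,9,0,0,0,0],[0,0,3,0,0,0,0],[0,0,0,0,0,0,0],[0,5,0,0,0,0,0],[0,10,0,0,0,0,0],[0,10,0,0,0,0,0]]' | tail -4
python3 -c "
from h import *
plan([.500,-.3585,.083],-2.1,0)"
```

```text
tcp_pos: [0.5975, -0.3618, 0.0839]
ee_rot: [[-0.035, -0.999, 0.003], [-0.999, 0.035, 0.0], [-0.0, -0.003, -1.0]]
wrist_force: [1.3, 0.3, -1.4]
gripper_width: 0.207
joints [-18.0005  35.3129   2.0981  -0.0698 -56.6465 106.0104] t 27.25
turn [-0.1494  0.018   0.0715] shift now-axes [ 0.1155 97.5452  0.6311] shift target-axes [ 0.237  97.543   0.8855]
```

```bash
python3 -m creep '[[0,12,1,0,0,0,0],[0,12,0,0,0,0,0],[0,12,0,0,0,0,0],[0,12,0,0,0,0,0],[0,12,0,0,0,0,0],[0,12,0,0,0,0,0],[0,10,0,0,0,0,0],[0,8,0,0,0,0,0],[0,5,0,0,0,0,0],[0,0,0,0,0,0,0]]' | tail -4
python3 -m creep '[[0,4,0,0,0,0,0],[0,4,0,0,0,0,0],[0,4,0,0,0,0,0],[0,4,0,0,0,0,0],[0,0,0,0,0,0,0],[0,0,0,0,0,0,0],[0,0,0,0,0,0,0],[0,0,0,0,0,0,0],[0,0,0,0,0,0,0],[0,0,0,0,0,0,0]]' | tail -4
python3 -c "
from h import *
balls('top','scene')"
```

```text
tcp_pos: [0.5033, -0.3589, 0.0833]
ee_rot: [[-0.035, -0.999, 0.004], [-0.999, 0.035, -0.001], [0.001, -0.004, -1.0]]
wrist_force: [2.7, -0.4, 5.9]
gripper_width: 0.201
tcp_pos: [0.4883, -0.3585, 0.0835]
ee_rot: [[-0.034, -0.999, 0.005], [-0.999, 0.034, -0.002], [0.001, -0.005, -1.0]]
wrist_force: [4.1, -0.6, 5.9]
gripper_width: 0.204
top [301. 301.] 0.68 z25: [0.4275 0.0713] z50: [0.4281 0.0704]
top [282. 238.] 0.63 z25: [0.5725 0.1129] z50: [0.5702 0.1112]
top [499. 314.] 0.56 z25: [ 0.3901 -0.3784] z50: [ 0.3914 -0.3703]
top [277. 305.] 0.47 z25: [0.4191 0.1266] z50: [0.4199 0.1246]
scene [305. 236.] 0.78 z25: [0.4261 0.1236] z50: [0.4501 0.0898]
scene [119. 357.] 0.59 z25: [ 0.4007 -0.3791] z50: [ 0.4258 -0.3911]
scene [132. 341.] 0.56 z25: [ 0.3874 -0.3436] z50: [ 0.4131 -0.3571]
scene [292. 240.] 0.54 z25: [0.4139 0.0882] z50: [0.4384 0.056 ]
```

```bash
python3 -m creep '[[0,4,0,0,0,0,0],[0,4,0,0,0,0,0],[0,4,0,0,0,0,0],[0,0,0,0,0,0,0],[0,0,0,0,0,0,0],[0,0,0,0,0,0,0],[0,0,0,0,0,0,0],[0,0,0,0,0,0,0],[0,0,0,0,0,0,0],[0,0,0,0,0,0,0]]' | tail -4
python3 - <<'E'
from h import *
balls('top','scene')
c=cam("top");im=c["color"];cv2.imwrite("pics/g9.png",np.hstack([cv2.resize(im[220:345,440:540],(480,600),interpolation=cv2.INTER_CUBIC),cv2.resize(cam("scene")["color"][300:425,80:146],(317,600))]))
E
```

```text
tcp_pos: [0.476, -0.3581, 0.0833]
ee_rot: [[-0.034, -0.999, 0.005], [-0.999, 0.034, -0.001], [0.001, -0.005, -1.0]]
wrist_force: [4.7, -0.2, 6.6]
gripper_width: 0.205
top [276. 304.] 0.67 z25: [0.4203 0.1277] z50: [0.421  0.1257]
top [500. 315.] 0.56 z25: [ 0.3864 -0.3812] z50: [ 0.3878 -0.373 ]
top [300. 301.] 0.52 z25: [0.4264 0.0734] z50: [0.427  0.0725]
top [500. 299.] 0.52 z25: [ 0.4234 -0.3818] z50: [ 0.4241 -0.3736]
scene [305. 235.] 0.75 z25: [0.4245 0.1259] z50: [0.4485 0.092 ]
scene [119. 355.] 0.56 z25: [ 0.3963 -0.3768] z50: [ 0.4216 -0.3889]
```

View pics/g9.png

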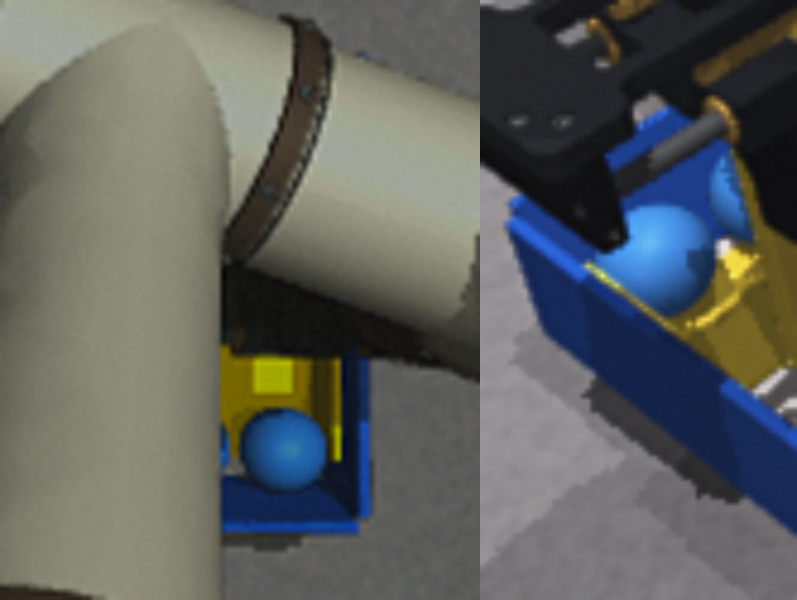

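```bash
python3 -m creep '[[0,3,0,0,0,0,0],[0,3,0,0,0,0,0],[0,0,0,0,0,0,0],[0,-4,0,-4,0,0,0],[0,-4,0,-4,0,0,0],[0,-4,0,-4,0,0,0],[0,-5,0,-4,0,0,0],[0,0,-3,0,0,0,0],[0,0,-5,0,0,0,0],[0,0,0,0,0,0,0]]' | tail -4
python3 -c "
from h import *
balls('top','scene')"
```

```text
tcp_pos: [0.4877, -0.3579, 0.0887]
ee_rot: [[-0.036, -0.961, -0.273], [-0.999, 0.034, 0.01], [-0.001, 0.273, -0.962]]
wrist_force: [-0.2, 0.2, -3.0]
gripper_width: 0.205
top [500. 303.] 0.81 z25: [ 0.4138 -0.3819] z50: [ 0.4147 -0.3737]
top [280. 307.] 0.63 z25: [0.4138 0.1205] z50: [0.4147 0.1187]
top [300. 304.] 0.57 z25: [0.4196 0.0746] z50: [0.4203 0.0737]
top [484. 302.] 0.51 z25: [ 0.417  -0.3466] z50: [ 0.4178 -0.3391]
scene [306. 236.] 0.61 z25: [0.4284 0.1229] z50: [0.4523 0.0892]
scene [133. 353.] 0.55 z25: [ 0.4127 -0.36  ] z50: [ 0.4373 -0.3728]
```

Both remaining balls rolled into the scoop, so I lift and check.

```bash
python3 -m creep '[[0,0,-10,0,0,0,0],[0,0,-15,0,0,0,0],[0,0,-15,0,0,0,0],[0,0,-15,0,0,0,0],[0,0,-15,0,0,0,0],[0,0,-15,0,0,0,0],[0,0,-15,0,0,0,0],[0,0,-10,0,0,0,0],[0,0,0,0,0,0,0],[0,0,0,0,0,0,0]]' | tail -4
python3 -c "
from h import *
balls('top','scene')
plan([.5653,.112,.185],.6,16)"
```

```text
tcp_pos: [0.5178, -0.3587, 0.193]
ee_rot: [[-0.036, -0.961, -0.275], [-0.999, 0.034, 0.011], [-0.001, 0.275, -0.961]]
wrist_force: [0.8, 0.2, -2.9]
gripper_width: 0.204
top [516. 288.] 0.82 z25: [ 0.4487 -0.4195] z50: [ 0.4489 -0.4106]
top [500. 289.] 0.69 z25: [ 0.4468 -0.3837] z50: [ 0.447  -0.3755]
top [300. 301.] 0.67 z25: [0.4268 0.074 ] z50: [0.4275 0.0731]
top [277. 306.] 0.64 z25: [0.4164 0.1259] z50: [0.4172 0.124 ]
scene [128. 307.] 0.75 z25: [ 0.3039 -0.2897] z50: [ 0.3332 -0.3055]
scene [307. 237.] 0.46 z25: [0.4345 0.1193] z50: [0.4581 0.0857]
joints [-17.9183  31.1781   7.8233   4.303  -82.0814 104.7241] t 34.4
turn [-0.0229  0.7867 -2.5128] shift now-axes [-472.2499  -31.8362   -0.1604] shift target-axes [-470.3533  -52.5079   -6.6495]
```

```bash
python3 -m creep '[[-15,0,0,0,0.75,-2.5,0],[-30,-3,0,0,0,0,0],[-45,-5,0,0,0,0,0],[-50,-6,0,0,0,0,0],[-50,-6,0,0,0,0,0],[-50,-6,0,0,0,0,0],[-50,-6,0,0,0,0,0],[-50,-6,0,0,0,0,0],[-50,-6,0,0,0,0,0],[-40,-5,0,0,0,0,0]]' | tail -4
python3 -m creep '[[-24,-2,0,0,0,0,0],[-12,-1,0,0,0,0,0],[-5,0,0,0,0,0,0],[0,0,0,0,0,0,0],[0,-4,12,0,0,0,0],[0,-5,18,0,0,0,0],[0,-4,12,0,0,0,0],[0,0,0,0,0,0,0],[0,0,0,0,0,0,0],[0,0,0,0,0,0,0]]' | tail -4
python3 -c "
from h import *
balls('top','scene')
plan([.5653,.111,.127],.6,16)"
```

```text
tcp_pos: [0.5611, 0.0741, 0.1804]
ee_rot: [[0.013, -0.962, -0.274], [-1.0, -0.013, -0.004], [-0.0, 0.274, -0.962]]
wrist_force: [-0.8, -0.5, -3.2]
gripper_width: 0.2
tcp_pos: [0.5656, 0.1126, 0.1362]
ee_rot: [[0.01, -0.962, -0.273], [-1.0, -0.01, -0.002], [-0.001, 0.273, -0.962]]
wrist_force: [-0.5, -0.6, -2.9]
gripper_width: 0.203
top [289. 268.] 0.55 z25: [0.5014 0.0986] z50: [0.5005 0.0972]
top [271. 269.] 0.55 z25: [0.5001 0.1399] z50: [0.4992 0.1376]
top [277. 305.] 0.51 z25: [0.4184 0.1259] z50: [0.4192 0.124 ]
top [301. 302.] 0.51 z25: [0.4245 0.072 ] z50: [0.4252 0.0711]
scene [304. 235.] 0.72 z25: [0.4232 0.1239] z50: [0.4473 0.0901]
scene [327. 221.] 0.66 z25: [0.4298 0.2145] z50: [0.4536 0.1768]
joints [ 23.8542  29.6692   0.5645  -6.4222 -75.6097  69.1416] t 37.1
turn [-0.1318  0.0245 -0.0022] shift now-axes [ 1.6324 -2.4388  8.5312] shift target-axes [ 1.6289 -2.4584  8.5262]
```

```bash
python3 -m creep '[[1.6,-12,-1,0,0,0,0],[0,0,0,0,0,0,0],[0,6.6,-2.3,5,0,0,0],[0,6.6,-2.3,5,0,0,0],[0,6.6,-2.3,5,0,0,0],[0,6.6,-2.3,5,0,0,0],[0,6.6,-2.3,5,0,0,0],[0,6.6,-2.3,5,0,0,0],[0,6.6,-2.3,5,0,0,0],[0,6.6,-2.3,5,0,0,0]]' | tail -4
python3 -m creep '[[0,6.6,-2.3,5,0,0,0],[0,6.6,-2.3,5,0,0,0],[0,0,0,0,0,0,0],[0,0,0,0,0,0,0],[0,0,0,0,0,0,0],[0,0,0,0,0,0,0],[0,-5,-15,0,0,0,0],[0,-5,-20,0,0,0,0],[0,0,-20,0,0,0,0],[0,0,-20,0,0,0,0]]' | tail -4
python3 -c "
from h import *
balls('top','scene')
plan([.5653,.111,.22],.6,0)"
```

```text
tcp_pos: [0.5301, 0.1065, 0.1524]
ee_rot: [[0.005, -0.919, 0.395], [-1.0, -0.007, -0.006], [0.008, -0.395, -0.919]]
wrist_force: [1.8, -1.7, -0.5]
gripper_width: 0.202
tcp_pos: [0.5212, 0.0976, 0.2421]
ee_rot: [[-0.016, -0.873, 0.487], [-0.999, -0.001, -0.034], [0.031, -0.487, -0.873]]
wrist_force: [0.4, 0.7, -1.7]
gripper_width: 0.201
top [303. 302.] 0.49 z25: [0.4244 0.0672] z50: [0.4251 0.0664]
scene [328. 236.] 0.72 z25: [0.4699 0.1557] z50: [0.492  0.1205]
scene [321. 246.] 0.68 z25: [0.4826 0.1079] z50: [0.5042 0.0748]
scene [304. 238.] 0.67 z25: [0.4307 0.1109] z50: [0.4545 0.0777]
scene [292. 244.] 0.65 z25: [0.4227 0.0742] z50: [0.4468 0.0425]
joints [ 34.7112  -0.8794 -44.3439  39.5111 -28.7306  22.7314] t 39.8
turn [-29.1888  -2.0923  -1.0138] shift now-axes [-14.9585 -27.5127  39.7541] shift target-axes [-13.1663 -43.7744  21.715 ]
```

```bash
python3 -m creep '[[0,0,0,-5.8,-0.4,-0.2,0],[0,0,0,-5.8,-0.4,-0.2,0],[0,0,0,-5.8,-0.4,-0.2,0],[0,0,0,-5.8,-0.4,-0.2,0],[0,0,0,-5.8,-0.4,-0.2,0],[40,0,0,0,0,-4.2,0],[50,0,0,0,0,0,0],[50,0,0,0,0,0,0],[40,0,0,0,0,0,0],[0,0,0,0,0,0,0]]' | tail -4
python3 -c "
from h import *
plan([.519,-.1042,.09],4.8,0)
balls('top','scene')"
```

```text
tcp_pos: [0.5335, -0.0855, 0.2404]
ee_rot: [[0.077, -0.997, 0.001], [-0.997, -0.077, -0.003], [0.003, -0.0, -1.0]]
wrist_force: [0.1, -0.0, -2.8]
gripper_width: 0.203
joints [  8.1953  13.0209  -9.9397   0.1835 -67.0315  86.1598] t 41.05
turn [-0.0185 -0.1682 -0.3733] shift now-axes [ 17.0592  15.9881 150.4882] shift target-axes [ 17.3964  16.0516 150.4428]
scene [306. 237.] 0.69 z25: [0.4307 0.1189] z50: [0.4545 0.0853]
scene [319. 243.] 0.67 z25: [0.4716 0.1141] z50: [0.4937 0.0808]
scene [292. 242.] 0.58 z25: [0.4156 0.0828] z50: [0.4401 0.0508]
scene [326. 236.] 0.45 z25: [0.4687 0.1513] z50: [0.4909 0.1163]
```

```bash
python3 -m creep '[[17,16,0,0,0,-0.4,0],[0,0,40,0,0,0,0],[0,0,40,0,0,0,0],[0,0,40,0,0,0,0],[0,0,25,0,0,0,0],[0,0,6,0,0,0,0],[0,0,2,0,0,0,0],[0,0,0,0,0,0,0],[0,0,0,0,0,0,0],[0,0,0,0,0,0,0]]'
python3 -c "
from h import *
plan([.519,-.1042,.083],4.8,0)"
```

```text
time_s: 42.5
tcp_pos: [0.5201, -0.1012, 0.09]
ee_rot: [[0.089, -0.996, 0.005], [-0.996, -0.089, -0.002], [0.002, -0.005, -1.0]]
wrist_force: [0.6, -1.6, -2.5]
gripper_width: 0.204
joints [  6.6307  20.7018 -23.293    0.1935 -45.7458  88.3652] t 42.5
turn [-0.2635 -0.131   0.3307] shift now-axes [2.9115 1.3614 6.9775] shift target-axes [2.9351 1.3124 6.977 ]
```

```bash
python3 -m creep '[[3,1,3,0,0,0,0],[0,0,2,0,0,0,0],[0,0,1,0,0,0,0],[0,0,1,0,0,0,0],[0,0,0,0,0,0,0],[0,0,0,0,0,0,0],[0,0,0,0,0,0,0],[0,0,0,0,0,0,0],[0,0,0,0,0,0,0],[0,0,0,0,0,0,0]]'
```

```text
time_s: 43.75
tcp_pos: [0.5194, -0.1044, 0.0833]
ee_rot: [[0.09, -0.996, 0.004], [-0.996, -0.09, -0.003], [0.003, -0.004, -1.0]]
wrist_force: [-1.4, 0.1, 5.7]
gripper_width: 0.205
```

```bash
python3 -m creep '[[0,0,-1,0,0,0,0],[0,0,0,0,0,0,0.5],[0,0,0,0,0,0,0.7],[0,0,0,0,0,0,0.7],[0,0,0,0,0,0,0.7],[0,0,-15,0,0,0,0.7],[0,0,-30,0,0,0,0.7],[0,0,-50,0,0,0,0.7],[0,0,-60,0,0,0,0.7],[0,0,-30,0,0,0,0.7]]' | tail -4
python3 -m creep '[[-50,0,0,0,0,0,0.5],[-60,0,0,0,0,0,0.5],[-60,0,0,0,0,0,0.5],[-60,0,0,0,0,0,0.5],[-60,0,0,0,0,0,0.5],[-60,-10,0,0,0,0,0.5],[-50,-10,0,0,0,0,0.5],[-30,-10,0,0,0,0,0.5],[0,0,0,0,0,0,0.5],[0,0,0,0,0,0,0.5]]' | tail -4
python3 - <<'E'
from h import *
balls('top')
im=[]
for n in ["wrist","top","scene"]:
    c=cam(n); pickle.dump(c,open(n+"9.pkl","wb")); im.append(c["color"])
    print(n,"plate",[(np.round(d["xy"]).astype(int).tolist(),round(d["p"],2)) for d in find_in(n,"plate0")],"deck",[(np.round(d["xy"]).astype(int).tolist(),round(d["p"],2)) for d in find_in(n,"deck")])
cv2.imwrite("pics/g10.png",np.vstack([cv2.resize(im[0][:300],(640,300)),np.hstack([cv2.resize(im[1][210:350,220:440],(470,300)),cv2.resize(im[2][170:330,190:366],(330,300))])[:,:640]]))
E
```

```text
tcp_pos: [0.5195, -0.1041, 0.2735]
ee_rot: [[0.09, -0.996, 0.011], [-0.996, -0.09, -0.002], [0.003, -0.011, -1.0]]
wrist_force: [0.6, 0.1, -0.7]
gripper_width: 0.697
tcp_pos: [0.5096, 0.3266, 0.268]
ee_rot: [[0.089, -0.996, 0.004], [-0.996, -0.089, -0.002], [0.002, -0.003, -1.0]]
wrist_force: [-0.4, -0.6, 0.4]
gripper_width: 0.497
top [264. 284.] 0.79 z25: [0.4656 0.1553] z50: [0.4654 0.1528]
top [277. 304.] 0.69 z25: [0.4212 0.1254] z50: [0.4219 0.1235]
top [281. 281.] 0.68 z25: [0.472  0.1166] z50: [0.4717 0.1148]
top [182. 291.] 0.63 z25: [0.4543 0.3418] z50: [0.4543 0.3355]
wrist plate [([257, 227], 0.96), ([293, 222], 0.59), ([267, 170], 0.42)] deck [([250, 214], 0.84)]
top plate [([167, 308], 0.72), ([179, 292], 0.56)] deck [([199, 302], 0.74)]
scene plate [([371, 211], 0.9), ([357, 215], 0.48)] deck [([372, 222], 0.97)]
```

View pics/g10.png

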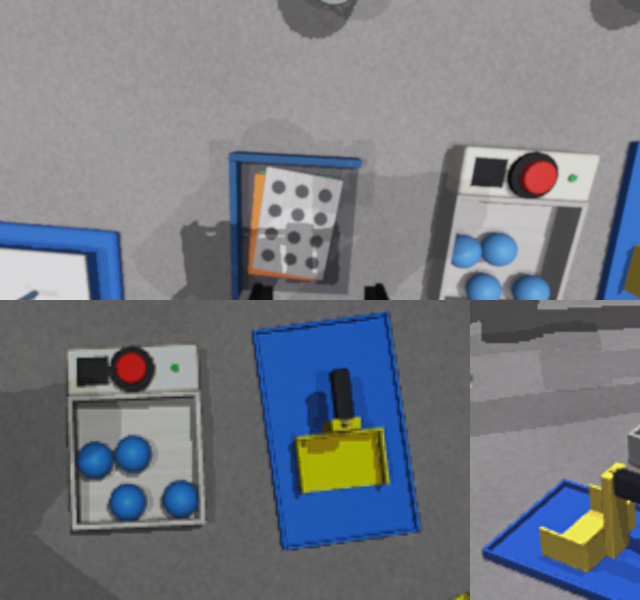

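```bash
cat > m9.py <<'E'
from h import *
c=pickle.load(open("wrist9.pkl","rb")); t=pickle.load(open("top9.pkl","rb"))
q0=fit(pickle.load(open("top0.pkl","rb")),[[85,70,36],[85,-70,36],[-85,70,36]],[(146,247),(209,245),(153,323)],[.45,.3,0])
q=fit(c,[[85,70,36],[85,-70,36],[77,62,36],[77,-70,36]],[(230,154),(361,157),(240,163),(361,167)],[.45,.3,0])
a=q[2];R=np.array([[np.cos(a),-np.sin(a)],[np.sin(a),np.cos(a)]])
for nm,z,P in [("silver",.024,[(268,167),(343,181),(323,282)]),("orange",.018,[(255,173),(249,277)])]:
    for p in P: X=at(c,p,z); print(nm,p,X[:2],"deck",1000*R.T@(X[:2]-q[:2]))
np.save("deck.npy",q)
img=c["color"][130:300,210:380]; cv2.imwrite("pics/g11.png",cv2.resize(img,None,fx=3.5,fy=3.5,interpolation=cv2.INTER_CUBIC))
E
python3 m9.py
```

```text
x,y [0.4725 0.3432] yaw 3.730431548913973 res px [[1.5, 1.2], [-0.1, -1.9], [-1.0, 0.1]]
x,y [0.4733 0.3475] yaw 3.4494359485312214 res px [[-1.4, 0.5], [2.2, 1.3], [-3.4, -0.4], [1.7, -0.9]]
silver (268, 167) [0.5433 0.3826] deck [71.9569 30.8274]
silver (343, 181) [0.5354 0.3003] deck [ 59.0991 -50.9252]
silver (323, 282) [0.414 0.311] deck [-61.4235 -32.865 ]
orange (255, 173) [0.5348 0.3973] deck [64.3513 45.9979]
orange (249, 277) [0.4101 0.3999] deck [-59.946   56.0882]
```

View pics/g11.png

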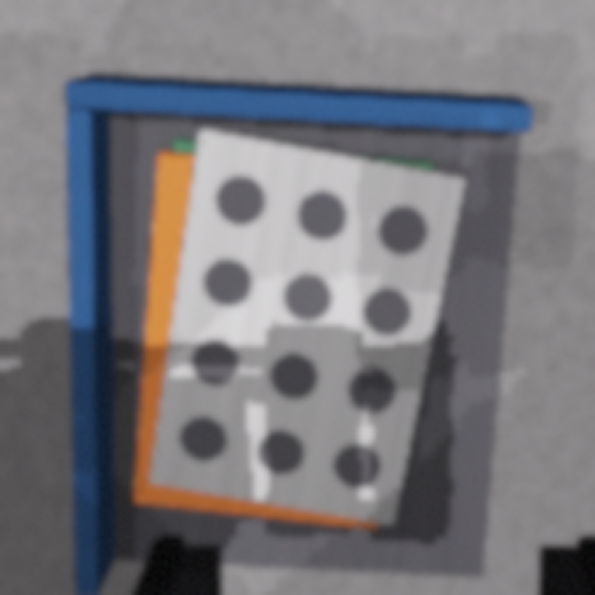

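```bash
python3 -c "
from h import *
plan([.389,.3482,.05],3.6,0)"
```

```text
joints [ 48.087   18.5667   1.6383   0.2294 -73.0282  46.9717] t 46.8
turn [-0.1831 -0.1285  1.5255] shift now-axes [-32.4824 119.0792 216.9837] shift target-axes [-28.8228 119.2013 217.4333]
```

```bash
python3 -m creep '[[0,0,0,-0.2,-0.1,1.5,0.5],[-29,39,0,0,0,0,0.5],[0,40,0,0,0,0,0.5],[0,40,0,0,0,0,0.5],[0,0,55,0,0,0,0.5],[0,0,55,0,0,0,0.5],[0,0,55,0,0,0,0.5],[0,0,52,0,0,0,0.5],[0,0,0,0,0,0,0.5],[0,0,0,0,0,0,0.5]]' | tail -4
python3 -c "
from h import *
plan([.389,.3482,.010],3.6,0)"
```

```text
tcp_pos: [0.3902, 0.3498, 0.0522]
ee_rot: [[0.064, -0.998, 0.002], [-0.998, -0.064, 0.002], [-0.002, -0.002, -1.0]]
wrist_force: [-0.2, -0.3, -0.1]
gripper_width: 0.498
joints [ 59.6568  23.3649 -26.119    0.068  -40.3728  33.9603] t 48.05
turn [-0.1166  0.0942  0.0689] shift now-axes [ 1.5618  1.365  42.1719] shift target-axes [ 1.4941  1.2773 42.1771]
```

```bash
python3 -m creep '[[0,1,20,0,0,0,0.5],[0,0,14,0,0,0,0.5],[0,0,4,0,0,0,0.5],[0,0,2,0,0,0,0.5],[0,0,2,0,0,0,0.5],[0,0,2,0,0,0,0.5],[0,0,0,0,0,0,0.5],[0,0,0,0,0,0,0.5],[0,0,0,0,0,0,0.5],[0,0,0,0,0,0,0.5]]'
```

```text
time_s: 49.3
tcp_pos: [0.3882, 0.3484, 0.0065]
ee_rot: [[0.063, -0.998, -0.0], [-0.998, -0.063, -0.0], [0.0, 0.0, -1.0]]
wrist_force: [0.7, -0.3, 0.2]
gripper_width: 0.502
```

```bash
python3 -m creep '[[0,0,-1.5,0,0,0,0.5],[0,-4,0,0,0,0,0.5],[0,-4,0,0,0,0,0.5],[0,-4,0,0,0,0,0.5],[0,-4,0,0,0,0,0.5],[0,-4,0,0,0,0,0.5],[0,-3,0,0,0,0,0.5],[0,-3,0,0,0,0,0.5],[0,0,0,0,0,0,0.5],[0,0,0,0,0,0,0.5]]' 
python3 -m creep '[[0,-2,0,0,0,0,0.5],[0,0,0,0,0,0,0.5],[0,-2,0,0,0,0,0.5],[0,0,0,0,0,0,0.5],[0,0,0,0,0,0,0.5],[0,0,0,0,0,0,0.5],[0,0,0,0,0,0,0.5],[0,0,0,0,0,0,0.5],[0,0,0,0,0,0,0.5],[0,0,0,0,0,0,0.5]]'
```

```text
time_s: 50.55
tcp_pos: [0.4141, 0.35, 0.0078]
ee_rot: [[0.063, -0.998, -0.0], [-0.998, -0.063, -0.0], [0.0, 0.0, -1.0]]
wrist_force: [-1.5, -0.4, 0.0]
gripper_width: 0.5
time_s: 51.8
tcp_pos: [0.4161, 0.3484, 0.0075]
ee_rot: [[0.062, -0.998, -0.004], [-0.998, -0.062, -0.004], [0.004, 0.004, -1.0]]
wrist_force: [-7.8, -2.5, 4.4]
gripper_width: 0.498
```

```bash
python3 -m creep '[[0,-1.5,0,0,0,0,0.5],[0,-1.5,0,0,0,0,0.5],[0,0,0,0,0,0,0.5],[0,0,0,0,0,0,0.5],[0,0,0,0,0,0,0.5],[0,0,0,0,0,0,0.5],[0,0,0,0,0,0,0.5],[0,0,0,0,0,0,0.5],[0,0,0,0,0,0,0.5],[0,0,0,0,0,0,0.5]]'
python3 -m creep '[[0,15,0,0,0,0,0.5],[0,25,0,0,0,0,0.5],[0,0,-50,0,0,0,0.5],[0,0,-55,0,0,0,0.5],[0,-40,-60,0,0,0,0.5],[0,-40,-50,0,0,0,0.5],[0,-20,0,0,0,0,0.5],[0,-10,0,0,0,0,0.5],[0,0,0,0,0,0,0.5],[0,0,0,0,0,0,0.5]]' | tail -4
cat > seg.py <<'E'
from h import *
c=cam("wrist"); pickle.dump(c,open("w_seg.pkl","wb"))
im=c["color"]; hsv=cv2.cvtColor(im,cv2.COLOR_BGR2HSV)
d=[x for x in find_in("wrist","plate0")][:3]; print([(np.round(x["xy"]),round(x["p"],2)) for x in d])
q=np.load("deck.npy") if 0 else np.array([.473,.3455,np.radians(3.6)]);a=q[2];R=np.array([[np.cos(a),-np.sin(a)],[np.sin(a),np.cos(a)]])
L=lambda p,z:1000*R.T@(at(c,p,z)[:2]-q[:2])
def blob(m,nm,z):
    n,lab,s,_=cv2.connectedComponentsWithStats(m.astype(np.uint8))
    for i in range(1,n):
        if s[i,4]>25 and 150<s[i,0]<450:
            pts=cv2.findContours((lab==i).astype(np.uint8),0,2)[0][0]; b=cv2.boxPoints(cv2.minAreaRect(pts))
            print(nm,"area",s[i,4],[np.round(L(p,z),1).tolist() for p in b])
H,S,V=hsv[...,0],hsv[...,1],hsv[...,2]
blob((H>5)&(H<22)&(S>120)&(V>60),"orange",.018)
blob((H>40)&(H<85)&(S>80)&(V>40),"green",.012)
bl=(H>100)&(H<125)&(S>120)&(V>90); blob(bl,"fence",.036)
g=(S<45)&(V>125); blob(g,"silver",.024)
E
python3 seg.py
```

```text
time_s: 53.05
tcp_pos: [0.4173, 0.347, 0.0072]
ee_rot: [[0.062, -0.998, -0.007], [-0.998, -0.062, -0.008], [0.007, 0.008, -1.0]]
wrist_force: [-13.1, -2.9, 6.9]
gripper_width: 0.506
tcp_pos: [0.4839, 0.3544, 0.213]
ee_rot: [[0.064, -0.998, -0.001], [-0.998, -0.064, -0.002], [0.001, 0.001, -1.0]]
wrist_force: [-0.4, 0.2, -0.3]
gripper_width: 0.504
[(array([276., 198.]), 0.77), (array([323., 203.]), 0.76)]
orange area 1304 [[75.5, 57.1], [75.5, 44.1], [-44.3, 47.9], [-44.3, 62.3]]
orange area 623 [[-198.9, 145.2], [-115.9, 133.6], [-117.1, 113.8], [-200.2, 124.2]]
orange area 608 [[-117.5, -98.2], [-115.7, -118.1], [-198.6, -131.8], [-200.6, -110.7]]
orange area 7396 [[-219.1, 164.9], [-219.4, -297.9], [-254.7, -305.5], [-254.3, 168.7]]
fence area 2340 [[86.7, 70.9], [86.8, -65.0], [-61.9, -75.2], [-61.9, 79.6]]
silver area 7561 [[-41.5, 51.3], [78.6, 42.4], [75.3, -42.0], [-45.7, -42.2]]
silver area 34 [[-15.4, 0.8], [-15.4, -6.2], [-19.6, -6.2], [-19.6, 0.8]]
silver area 3766 [[-74.3, 55.5], [-74.3, -40.1], [-129.2, -42.2], [-129.2, 57.6]]
silver area 4716 [[-174.2, 91.8], [-174.3, -76.5], [-222.5, -79.5], [-222.4, 94.7]]
```

```bash
python3 -m creep '[[0,0,0,0,0,9,0.5],[0,0,0,0,0,9,0.5],[0,0,0,0,0,9,0.5],[0,0,0,0,0,9,0.5],[0,0,0,0,0,9,0.5],[0,0,0,0,0,9,0.5],[0,0,0,0,0,9,0.5],[0,0,0,0,0,9,0.5],[0,0,0,0,0,9,0.5],[0,0,0,0,0,9,0.5]]' | tail -4
python3 -c "
from h import *
plan([.4937,.2867,.03],-86.4,0)"
```

```text
tcp_pos: [0.4842, 0.3547, 0.2137]
ee_rot: [[-0.998, -0.059, -0.0], [-0.059, 0.998, -0.001], [0.0, -0.001, -1.0]]
wrist_force: [-0.1, -0.0, -0.1]
gripper_width: 0.5
joints [ 51.6709  20.0011  -3.9609   0.0111 -66.0703 -48.295 ] t 55.65
turn [-0.0308 -0.0139 -0.2196] shift now-axes [ -5.5449 -68.3216 183.7249] shift target-axes [ -5.2381 -68.4409 183.6894]
```

```bash
python3 -m creep '[[-5.5,-34,0,0,0,0,0.5],[0,-34,0,0,0,0,0.5],[0,0,50,0,0,0,0.5],[0,0,55,0,0,0,0.5],[0,0,45,0,0,0,0.5],[0,0,25,0,0,0,0.5],[0,0,12,0,0,0,0.5],[0,0,6,0,0,0,0.5],[0,0,0,0,0,0,0.5],[0,0,0,0,0,0,0.5]]' | tail -4
python3 -c "
from h import *
plan([.4937,.2867,.008],-86.4,0)"
```

```text
tcp_pos: [0.495, 0.2875, 0.0218]
ee_rot: [[-0.998, -0.064, 0.001], [-0.064, 0.998, 0.001], [-0.001, 0.001, -1.0]]
wrist_force: [0.4, -0.3, -0.4]
gripper_width: 0.5
joints [ 46.3693  29.557  -20.5766   0.0313 -39.7691 -42.7435] t 56.9
turn [0.0512 0.085  0.0499] shift now-axes [ 1.3503 -0.708  13.8293] shift target-axes [ 1.3291 -0.6968 13.8319]
```

```bash
python3 -m creep '[[0,0,8,0,0,0,0.5],[0,0,4,0,0,0,0.5],[0,0,1.5,0,0,0,0.5],[0,0,0,0,0,0,0.5],[0,4,0,0,0,0,0.5],[0,4,0,0,0,0,0.5],[0,4,0,0,0,0,0.5],[0,4,0,0,0,0,0.5],[0,3,0,0,0,0,0.5],[0,0,0,0,0,0,0.5]]'
python3 -m creep '[[0,2,0,0,0,0,0.5],[0,2,0,0,0,0,0.5],[0,2,0,0,0,0,0.5],[0,0,0,0,0,0,0.5],[0,0,0,0,0,0,0.5],[0,0,0,0,0,0,0.5],[0,0,0,0,0,0,0.5],[0,0,0,0,0,0,0.5],[0,0,0,0,0,0,0.5],[0,0,0,0,0,0,0.5]]'
```

```text
time_s: 58.15
tcp_pos: [0.4931, 0.306, 0.0072]
ee_rot: [[-0.998, -0.064, -0.0], [-0.064, 0.998, -0.001], [0.0, -0.001, -1.0]]
wrist_force: [-0.5, -0.8, 1.0]
gripper_width: 0.503
time_s: 59.4
tcp_pos: [0.4928, 0.3118, 0.0071]
ee_rot: [[-0.998, -0.063, -0.0], [-0.063, 0.998, -0.001], [0.0, -0.001, -1.0]]
wrist_force: [-1.0, -2.3, 0.6]
gripper_width: 0.499
```

```bash
python3 -m creep '[[0,2,0,0,0,0,0.5],[0,0,0,0,0,0,0.5],[0,2,0,0,0,0,0.5],[0,0,0,0,0,0,0.5],[0,0,0,0,0,0,0.5],[0,0,0,0,0,0,0.5],[0,0,0,0,0,0,0.5],[0,0,0,0,0,0,0.5],[0,0,0,0,0,0,0.5],[0,0,0,0,0,0,0.5]]'
python3 -m creep '[[0,2,0,0,0,0,0.5],[0,0,0,0,0,0,0.5],[0,2,0,0,0,0,0.5],[0,0,0,0,0,0,0.5],[0,0,0,0,0,0,0.5],[0,0,0,0,0,0,0.5],[0,0,0,0,0,0,0.5],[0,0,0,0,0,0,0.5],[0,0,0,0,0,0,0.5],[0,0,0,0,0,0,0.5]]'
```

```text
time_s: 60.65
tcp_pos: [0.4927, 0.3161, 0.0073]
ee_rot: [[-0.998, -0.064, 0.0], [-0.064, 0.998, -0.0], [-0.0, -0.0, -1.0]]
wrist_force: [-0.1, 0.1, 0.3]
gripper_width: 0.502
time_s: 61.9
tcp_pos: [0.4919, 0.3176, 0.0073]
ee_rot: [[-0.998, -0.062, -0.002], [-0.062, 0.998, -0.004], [0.003, -0.004, -1.0]]
wrist_force: [0.5, -7.0, 4.5]
gripper_width: 0.499
```

```bash
python3 -m creep '[[0,2,0,0,0,0,0.5],[0,0,0,0,0,0,0.5],[0,0,0,0,0,0,0.5],[0,0,0,0,0,0,0.5],[0,0,0,0,0,0,0.5],[0,0,0,0,0,0,0.5],[0,-15,0,0,0,0,0.5],[0,0,-30,0,0,0,0.5],[0,0,-55,0,0,0,0.5],[0,0,-55,0,0,0,0.5]]'
python3 -m creep '[[0,0,-60,0,0,-9,0.5],[0,0,0,0,0,-9,0.5],[0,0,0,0,0,-9,0.5],[0,0,0,0,0,-9,0.5],[0,0,0,0,0,-9,0.5],[0,0,0,0,0,-9,0.5],[0,0,0,0,0,-9,0.5],[0,0,0,0,0,-9,0.5],[0,0,0,0,0,-9,0.5],[0,0,0,0,0,-9,0.5]]' | tail -4
python3 seg.py
python3 -c "
from h import *
plan([.390,.3482,.03],3.6,0)"
```

```text
time_s: 63.15
tcp_pos: [0.4931, 0.3073, 0.1484]
ee_rot: [[-0.998, -0.064, -0.0], [-0.064, 0.998, 0.001], [-0.0, 0.001, -1.0]]
wrist_force: [1.8, 1.1, -0.3]
gripper_width: 0.501
tcp_pos: [0.4932, 0.3076, 0.2071]
ee_rot: [[0.069, -0.998, 0.0], [-0.998, -0.069, 0.001], [-0.001, -0.0, -1.0]]
wrist_force: [0.4, 0.5, -0.6]
gripper_width: 0.5
[(array([252., 214.]), 0.58), (array([284., 153.]), 0.52)]
orange area 65 [[76.5, 63.6], [76.7, 24.8], [74.9, 24.9], [74.7, 63.7]]
orange area 588 [[-187.8, 95.8], [-106.3, 83.2], [-107.8, 64.4], [-189.4, 75.8]]
orange area 607 [[-106.6, -143.7], [-104.8, -162.4], [-184.7, -175.9], [-186.8, -156.1]]
orange area 7425 [[-208.2, 114.4], [-205.1, -339.7], [-239.6, -347.3], [-242.8, 118.0]]
fence area 2402 [[87.0, 70.5], [87.7, -65.6], [-28.2, -69.1], [-29.1, 81.8]]
fence area 26 [[-31.2, 73.3], [-31.1, 70.5], [-39.5, 71.2], [-39.5, 74.1]]
silver area 8215 [[74.2, 64.7], [74.7, -19.7], [-46.1, -18.3], [-46.7, 75.4]]
silver area 4712 [[-163.4, 42.6], [-162.3, -122.6], [-209.6, -125.8], [-210.8, 45.3]]
joints [ 47.8859  18.4223  -7.2767  -0.0355 -64.253   45.7798] t 64.5
turn [-0.012   0.0564  0.0503] shift now-axes [-47.0279 100.3929 177.1135] shift target-axes [-47.1142 100.3971 177.0882]
```

```bash
python3 -m creep '[[-35,40,0,0,0,0,0.5],[-22,50,0,0,0,0,0.5],[0,5,0,0,0,0,0.5],[0,0,50,0,0,0,0.5],[0,0,50,0,0,0,0.5],[0,0,45,0,0,0,0.5],[0,0,25,0,0,0,0.5],[0,0,10,0,0,0,0.5],[0,0,0,0,0,0,0.5],[0,0,0,0,0,0,0.5]]' | tail -4
python3 -c "
from h import *
plan([.397,.3588,.008],3.6,0)"
```

```text
tcp_pos: [0.3955, 0.3586, 0.0284]
ee_rot: [[0.063, -0.998, 0.001], [-0.998, -0.063, 0.002], [-0.002, -0.001, -1.0]]
wrist_force: [0.4, 0.4, 0.2]
gripper_width: 0.5
joints [ 59.6267  26.1879 -25.8743   0.0233 -37.8105  33.973 ] t 65.75
turn [-0.083   0.0976  0.0181] shift now-axes [-0.0598 -1.499  20.4306] shift target-axes [-0.095  -1.5286 20.4283]
```

```bash
python3 -m creep '[[0,0,12,0,0,0,0.5],[0,0,6,0,0,0,0.5],[0,0,2,0,0,0,0.5],[0,0,0,0,0,0,0.5],[0,-5,0,0,0,0,0.5],[0,-5,0,0,0,0,0.5],[0,-4,0,0,0,0,0.5],[0,-3,0,0,0,0,0.5],[0,0,0,0,0,0,0.5],[0,0,0,0,0,0,0.5]]'
python3 -m creep '[[0,-2,0,0,0,0,0.5],[0,0,0,0,0,0,0.5],[0,-2,0,0,0,0,0.5],[0,0,0,0,0,0,0.5],[0,-2,0,0,0,0,0.5],[0,0,0,0,0,0,0.5],[0,0,0,0,0,0,0.5],[0,0,0,0,0,0,0.5],[0,0,0,0,0,0,0.5],[0,0,0,0,0,0,0.5]]'
```

```text
time_s: 67.0
tcp_pos: [0.4116, 0.3587, 0.0072]
ee_rot: [[0.063, -0.998, -0.0], [-0.998, -0.063, -0.001], [0.001, 0.0, -1.0]]
wrist_force: [0.1, 0.6, -0.5]
gripper_width: 0.501
time_s: 68.25
tcp_pos: [0.4177, 0.3593, 0.0072]
ee_rot: [[0.063, -0.998, -0.0], [-0.998, -0.063, -0.0], [0.0, 0.0, -1.0]]
wrist_force: [-0.8, -0.3, -0.0]
gripper_width: 0.499
```

```bash
python3 -m creep '[[0,-2,0,0,0,0,0.5],[0,0,0,0,0,0,0.5],[0,0,0,0,0,0,0.5],[0,0,0,0,0,0,0.5],[0,0,0,0,0,0,0.5],[0,0,0,0,0,0,0.5],[0,0,0,0,0,0,0.5],[0,0,0,0,0,0,0.5],[0,0,0,0,0,0,0.5],[0,0,0,0,0,0,0.5]]'
python3 -m creep '[[0,-2,0,0,0,0,0.5],[0,0,0,0,0,0,0.5],[0,0,0,0,0,0,0.5],[0,0,0,0,0,0,0.5],[0,0,0,0,0,0,0.5],[0,0,0,0,0,0,0.5],[0,0,0,0,0,0,0.5],[0,0,0,0,0,0,0.5],[0,0,0,0,0,0,0.5],[0,0,0,0,0,0,0.5]]'
```

```text
time_s: 69.5
tcp_pos: [0.4183, 0.3591, 0.0071]
ee_rot: [[0.063, -0.998, -0.002], [-0.998, -0.063, -0.001], [0.001, 0.002, -1.0]]
wrist_force: [-6.3, 1.0, 2.4]
gripper_width: 0.496
time_s: 70.75
tcp_pos: [0.4185, 0.3589, 0.0071]
ee_rot: [[0.062, -0.998, -0.005], [-0.998, -0.061, -0.003], [0.002, 0.005, -1.0]]
wrist_force: [-13.3, 3.3, 6.7]
gripper_width: 0.5
```

```bash
python3 -m creep '[[0,4,0,0,0,0,0.5],[0,20,0,0,0,0,0.5],[0,20,0,0,0,0,0.5],[0,0,-50,0,0,0,0.5],[0,0,-50,0,0,0,0.5],[0,-40,-50,0,0,0,0.5],[0,-45,-30,0,0,0,0.5],[0,-30,0,0,0,0,0.5],[0,0,0,0,0,0,0.5],[0,0,0,0,0,0,0.5]]' | tail -4
python3 seg.py
python3 - <<'E'
from h import *
c=pickle.load(open("w_seg.pkl","rb")); d=find_in("wrist","deck"); print(d[:1])
u,v=map(int,d[0]["xy"]); im=c["color"][max(0,v-110):v+110,u-110:u+110]; print(max(0,v-110),u-110)
t=cam("top"); tt=t["color"][205:355,130:440]
a=cv2.resize(im,(480,480*im.shape[0]//im.shape[1]),interpolation=cv2.INTER_CUBIC)
b=cv2.resize(tt[:,:110],(320,436))
o=np.zeros((max(a.shape[0],436),800,3),np.uint8);o[:a.shape[0],:480]=a;o[:436,480:]=b
cv2.imwrite("pics/g12.png",o); balls("scene")
E
```

```text
tcp_pos: [0.4915, 0.3637, 0.1856]
ee_rot: [[0.063, -0.998, -0.0], [-0.998, -0.063, -0.001], [0.001, 0.0, -1.0]]
wrist_force: [-0.1, -0.8, -0.5]
gripper_width: 0.5
[(array([310., 218.]), 0.55)]
orange area 642 [[-167.9, 144.4], [-91.3, 133.6], [-92.4, 114.7], [-169.2, 124.3]]
orange area 610 [[-92.9, -81.0], [-91.2, -99.4], [-167.8, -111.9], [-169.7, -92.4]]
orange area 7438 [[-186.6, 161.9], [-187.0, -265.1], [-219.5, -272.0], [-219.1, 165.5]]
fence area 2682 [[87.1, 71.1], [87.0, -64.7], [-36.0, -74.7], [-35.9, 77.9]]
silver area 7954 [[-41.4, 73.0], [78.3, 64.2], [76.1, -19.4], [-44.1, -20.3]]
silver area 49 [[0.6, 127.3], [0.6, 115.4], [-3.3, 115.8], [-3.3, 127.7]]
silver area 33 [[-3.4, 6.6], [-3.4, 0.2], [-7.2, 0.1], [-7.2, 6.6]]
silver area 2290 [[-72.0, 61.5], [-72.1, -28.1], [-102.2, -29.2], [-102.2, 62.7]]
silver area 4606 [[-144.8, 94.3], [-144.9, -59.8], [-189.3, -62.4], [-189.2, 97.0]]
[{'xy': [358.5, 221.5], 'p': 0.55}]
111 248
scene [319. 245.] 0.53 z25: [0.477  0.1071] z50: [0.4988 0.074 ]
scene [291. 242.] 0.53 z25: [0.4146 0.0798] z50: [0.4391 0.048 ]
scene [323. 232.] 0.53 z25: [0.4514 0.1616] z50: [0.4743 0.1262]
scene [305. 235.] 0.52 z25: [0.423  0.1266] z50: [0.4472 0.0927]
```

```bash
cat > prof.py <<'E'
from h import *
c=cam("wrist"); im=c["color"]; q=np.array([.473,.3455,np.radians(3.6)]);a=q[2];R=np.array([[np.cos(a),-np.sin(a)],[np.sin(a),np.cos(a)]])
def px(l,z): 
    p=proj(c,[*(q[:2]+R@np.array(l)/1000),z]); return cv2.getRectSubPix(im,(1,1),(float(p[0]),float(p[1])))[0,0].tolist()
for x in (-30,0,50): print("x",x,"y50..76",[(y,px((x,y),.024)) for y in range(54,78,2)])
for y in (0,45): print("y",y,"x66..90",[(x,px((x,y),.024)) for x in range(68,92,2)])
E
python3 prof.py
```

```text
x -30 y50..76 [(54, [126, 124, 126]), (56, [139, 138, 139]), (58, [144, 142, 144]), (60, [147, 146, 147]), (62, [148, 146, 148]), (64, [143, 142, 144]), (66, [96, 102, 128]), (68, [53, 44, 58]), (70, [84, 53, 29]), (72, [103, 65, 37]), (74, [99, 62, 35]), (76, [94, 61, 39])]
x 0 y50..76 [(54, [66, 63, 63]), (56, [94, 91, 93]), (58, [124, 123, 124]), (60, [132, 130, 131]), (62, [131, 130, 132]), (64, [110, 109, 111]), (66, [66, 62, 65]), (68, [57, 38, 26]), (70, [84, 53, 29]), (72, [94, 60, 35]), (74, [93, 59, 33]), (76, [90, 62, 45])]
x 50 y50..76 [(54, [200, 198, 200]), (56, [204, 202, 204]), (58, [205, 203, 205]), (60, [206, 205, 207]), (62, [201, 199, 201]), (64, [176, 174, 176]), (66, [107, 96, 92]), (68, [128, 82, 48]), (70, [153, 100, 59]), (72, [153, 101, 58]), (74, [151, 100, 62]), (76, [145, 131, 127])]
y 0 x66..90 [(68, [200, 199, 200]), (70, [200, 199, 201]), (72, [200, 200, 201]), (74, [197, 196, 198]), (76, [153, 143, 140]), (78, [156, 106, 68]), (80, [162, 107, 62]), (82, [163, 109, 63]), (84, [141, 92, 53]), (86, [97, 84, 79]), (88, [143, 141, 143]), (90, [156, 154, 156])]
y 45 x66..90 [(68, [208, 207, 209]), (70, [208, 207, 209]), (72, [209, 207, 209]), (74, [209, 207, 209]), (76, [199, 197, 199]), (78, [146, 123, 112]), (80, [150, 98, 57]), (82, [152, 99, 57]), (84, [151, 99, 57]), (86, [117, 77, 48]), (88, [121, 117, 117]), (90, [148, 147, 149])]
```

```bash
cat > edges.py <<'E'
from h import *
c=cam("wrist"); im=c["color"].astype(np.float32); q=np.array([.473,.3455,np.radians(3.6)]);a=q[2];R=np.array([[np.cos(a),-np.sin(a)],[np.sin(a),np.cos(a)]])
bl=cv2.GaussianBlur(im[...,0]-im[...,2],(3,3),0); gr=cv2.GaussianBlur(im[...,2],(3,3),0)
def scan(img,ax,vals,lo,hi,z,sign):
    out=[]
    s=np.arange(lo,hi,.25)
    for v in vals:
        P=np.array([proj(c,[*(q[:2]+R@(np.array([t,v] if ax==0 else [v,t])/1000)),z]) for t in s],np.float32)
        g=cv2.remap(img,P[None,:,0],P[None,:,1],cv2.INTER_LINEAR)[0]; d=np.gradient(cv2.GaussianBlur(g[None],(9,1),0)[0])*sign
        out.append(s[np.argmax(d)])
    out=np.array(out); vals=np.array(vals); k=np.polyfit(vals,out,1); r=out-np.polyval(k,vals); m=abs(r)<1; k=np.polyfit(vals[m],out[m],1)
    return "at 0: %.1f slope %.2f deg (n %d/%d)"%(k[1],np.degrees(np.arctan(k[0])),m.sum(),len(m))
print("fence x outer",scan(bl,0,range(-60,60,5),80,92,.036,-1))
print("fence y outer",scan(bl,1,range(-20,80,5),64,78,.036,-1))
print("fence y inner",scan(bl,1,range(-20,75,5),57,66,.036,1))
print("silver +x",scan(gr,0,range(-14,56,5),68,84,.024,-1))
print("silver +y",scan(gr,1,range(-35,70,5),56,74,.024,-1))
print("silver -y",scan(gr,1,range(-35,70,5),-30,-10,.024,1))
print("silver -x",scan(gr,0,range(-14,56,5),-55,-35,.024,1))
E
python3 edges.py
```

```text
fence x outer at 0: 85.9 slope 1.62 deg (n 24/24)
fence y outer at 0: 74.5 slope -1.65 deg (n 20/20)
fence y inner at 0: 65.0 slope -0.36 deg (n 19/19)
silver +x at 0: 76.2 slope 1.56 deg (n 14/14)
silver +y at 0: 66.4 slope -1.14 deg (n 21/21)
silver -y at 0: -18.1 slope -0.83 deg (n 21/21)
silver -x at 0: -42.3 slope 0.11 deg (n 14/14)
```

```bash
python3 -c "
from h import *
plan([.5603,.1104,.186],0.6,0)"
python3 -m creep '[[40,-8,0,0,0,3,0],[55,-15,0,0,0,0,0],[55,-15,0,0,0,0,0],[50,-15,0,0,0,0,0],[35,-10,0,0,0,0,0],[10,0,0,0,0,0,0],[0,0,0,0,0,0,0],[0,0,0,0,0,0,0],[0,0,0,0,0,0,0],[0,0,0,0,0,0,0]]' | tail -4
python3 - <<'E'
from h import *
plan([.5603,.1104,.075],0.6,0)
c=cam("wrist"); 
for d in find_in("wrist","start")[:3]: print(d["p"],np.round(d["xy"]),at(c,d["xy"],.063))
c=cam("top"); print("top plate",[np.round(d["xy"]).tolist() for d in find_in("top","plate0")])
balls("top")
E
```

```text
joints [ 51.6975  22.2795  -4.6092   0.0107 -63.1332  41.9685] t 72.4
turn [ 0.0068 -0.0228  3.0709] shift now-axes [257.6277 -52.6177   0.225 ] shift target-axes [254.439  -66.3438   0.1302]
tcp_pos: [0.5593, 0.121, 0.1861]
ee_rot: [[0.012, -1.0, -0.0], [-1.0, -0.012, -0.001], [0.001, 0.0, -1.0]]
wrist_force: [-0.9, 0.1, 0.0]
gripper_width: 0.006
joints [ 28.4331  18.5915 -10.2583   0.0219 -61.1756  62.2668] t 73.65
turn [ 0.0135 -0.0289  0.1104] shift now-axes [ 10.5489  -0.8935 111.093 ] shift target-axes [ 10.6031  -0.8876 111.0879]
0.78 [332. 227.] [0.5638 0.1095 0.063 ]
top plate [[379.0, 284.0]]
top [305. 302.] 0.79 z25: [0.4237 0.0615] z50: [0.4243 0.0609]
top [277. 304.] 0.56 z25: [0.4207 0.1257] z50: [0.4214 0.1237]
top [281. 284.] 0.49 z25: [0.467  0.1167] z50: [0.4668 0.1149]
top [268. 286.] 0.48 z25: [0.4623 0.1471] z50: [0.4622 0.1448]
```

```bash
sed 's/cam("wrist")/cam("top")/; s/range(-14,56,5)/range(-8,54,4)/g' edges.py > edgest.py; python3 edgest.py; python3 - <<'E'
from h import *
c=cam("top"); h=cv2.cvtColor(c["color"][235:330,140:220],cv2.COLOR_BGR2HSV); H,S,V=cv2.split(h)
print("orange",((H>5)&(H<22)&(S>100)&(V>50)).sum(),"green",((H>40)&(H<85)&(S>70)&(V>40)).sum())
cv2.imwrite("pics/g13.png",cv2.resize(c["color"][225:345,130:445],None,fx=2.5,fy=2.5,interpolation=cv2.INTER_CUBIC))
E
```

```text
fence x outer at 0: 45.4 slope -37.10 deg (n 1/24)
fence y outer at 0: 75.2 slope -6.60 deg (n 4/20)
fence y inner at 0: 62.7 slope 0.66 deg (n 2/19)
silver +x at 0: 82.7 slope 0.00 deg (n 3/16)
silver +y at 0: 72.0 slope -1.75 deg (n 7/21)
silver -y at 0: -22.2 slope 6.19 deg (n 5/21)
silver -x at 0: -54.9 slope 10.98 deg (n 7/16)
orange 0 green 0edgest.py:11: RankWarning: Polyfit may be poorly conditioned
  out=np.array(out); vals=np.array(vals); k=np.polyfit(vals,out,1); r=out-np.polyval(k,vals); m=abs(r)<1; k=np.polyfit(vals[m],out[m],1)
```

```bash
python3 -m creep '[[10,-2,30,0,0,0,0],[0,0,40,0,0,0,0],[0,0,30,0,0,0,0],[0,0,12,0,0,0,0],[0,0,0,0,0,0,0],[0,0,5,0,0,0,0],[0,0,3,0,0,0,0],[0,0,3,0,0,0,0],[0,0,3,0,0,0,0],[0,0,0,0,0,0,0]]'
python3 -m creep '[[0,0,2,0,0,0,0],[0,0,2,0,0,0,0],[0,0,0,0,0,0,0],[0,0,0,0,0,0,0],[0,0,0,0,0,0,0],[0,0,0,0,0,0,0],[0,0,0,0,0,0,0],[0,0,0,0,0,0,0],[0,0,0,0,0,0,0],[0,0,0,0,0,0,0]]'
```

```text
time_s: 75.3
tcp_pos: [0.5621, 0.1104, 0.0614]
ee_rot: [[0.012, -1.0, 0.001], [-1.0, -0.012, -0.0], [0.0, -0.001, -1.0]]
wrist_force: [-2.3, 0.7, 7.9]
gripper_width: 0.005
time_s: 76.55
tcp_pos: [0.5623, 0.1105, 0.061]
ee_rot: [[0.013, -1.0, 0.003], [-1.0, -0.013, -0.001], [0.001, -0.003, -1.0]]
wrist_force: [-8.5, -0.6, 25.2]
gripper_width: 0.009
```

```bash
python3 -m creep '[[0,0,-8,0,0,0,0],[0,0,-20,0,0,0,0],[0,0,-40,0,0,0,0],[0,0,-55,0,0,0,0],[-50,0,0,0,0,0,0],[-60,15,0,0,0,-1.5,0],[-60,20,0,0,0,-1.5,0],[-60,20,0,0,0,0,0],[-20,10,0,0,0,0,0],[0,0,0,0,0,0,0]]' | tail -4
python3 edges.py; python3 seg.py | grep -E "^(orange|green)"
python3 - <<'E'
from h import *
balls("top"); 
c=cam("wrist");t=cam("top")
a=cv2.resize(c["color"][:330],(640,330));b=cv2.resize(t["color"][215:345,220:440],(440,260));s=cam("scene")["color"][170:340,190:420];s=cv2.resize(s,(352,260))
o=np.zeros((590,792,3),np.uint8);o[:330,:640]=a;o[330:,:440]=b;o[330:,440:]=s
cv2.imwrite("pics/fin.png",o)
E
```

```text
tcp_pos: [0.4877, 0.3567, 0.1784]
ee_rot: [[0.066, -0.998, -0.001], [-0.998, -0.066, -0.001], [0.001, 0.001, -1.0]]
wrist_force: [-0.5, 0.0, -0.1]
gripper_width: 0.01
fence x outer at 0: 85.7 slope 1.59 deg (n 24/24)
fence y outer at 0: 74.4 slope -1.59 deg (n 20/20)
fence y inner at 0: 64.8 slope -0.17 deg (n 19/19)
silver +x at 0: 76.4 slope 1.40 deg (n 14/14)
silver +y at 0: 66.1 slope -0.87 deg (n 21/21)
silver -y at 0: -18.1 slope -0.74 deg (n 21/21)
silver -x at 0: -42.7 slope 0.61 deg (n 14/14)
orange area 161 [[-131.7, 32.8], [-91.8, 28.7], [-92.4, 23.1], [-132.4, 27.1]]
orange area 268 [[-93.0, -8.1], [-93.0, -13.1], [-166.6, -14.4], [-166.6, -9.2]]
orange area 107 [[-139.5, 30.1], [-139.5, 25.0], [-166.6, 25.3], [-166.6, 30.5]]
top [282. 286.] 0.75 z25: [0.4612 0.1131] z50: [0.4611 0.1114]
top [265. 286.] 0.64 z25: [0.4621 0.1535] z50: [0.462 0.151]
top [305. 302.] 0.61 z25: [0.4248 0.0613] z50: [0.4255 0.0606]
top [278. 302.] 0.5 z25: [0.4254 0.1242] z50: [0.4261 0.1223]
```

View pics/fin.png

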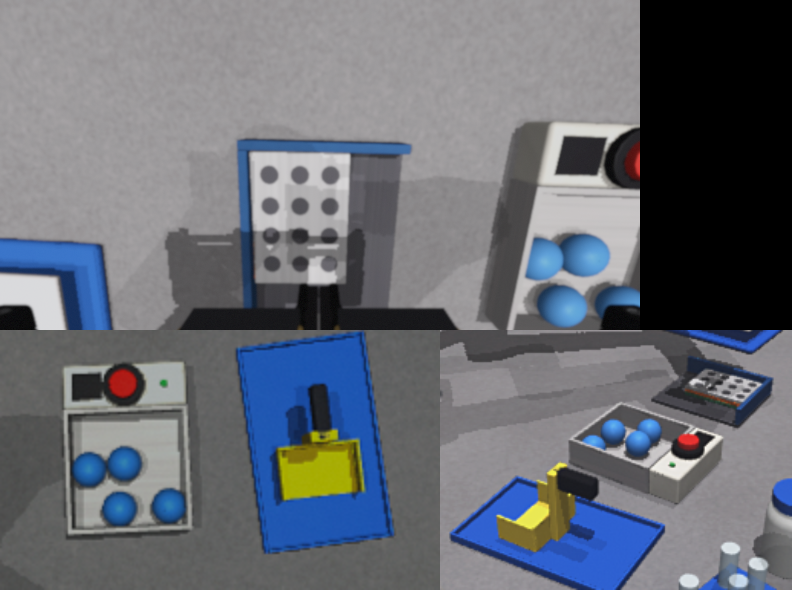

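```bash
python3 -m creep '[[0,0,-40,0,0,0,0],[15,30,-20,0,0,0,0],[15,40,0,0,0,0,0],[0,40,0,0,0,0,0],[0,20,0,0,0,0,0],[0,0,0,0,0,0,0],[0,0,0,0,0,0,0],[0,0,0,0,0,0,0],[0,0,0,0,0,0,0],[0,0,0,0,0,0,0]]' | tail -4
python3 - <<'E'
from h import *
c=cam("wrist"); im=c["color"]; print(-np.array(c["R"]).T@np.array(c["t"]))
q=np.array([.473,.3455,np.radians(3.6)]);a=q[2];R=np.array([[np.cos(a),-np.sin(a)],[np.sin(a),np.cos(a)]])
def px(l,z): 
    p=proj(c,[*(q[:2]+R@np.array(l)/1000),z]); return np.round(cv2.getRectSubPix(im,(1,1),(float(p[0]),float(p[1])))[0,0]).astype(int).tolist()
for y in (0,30,50): print("-x edge, y",y,[(x,px((x,y),.018)) for x in range(-38,-54,-2)])
for x in (-20,15,50): print("-y edge, x",x,[(y,px((x,y),.018)) for y in range(-12,-30,-2)])
s=cam("scene"); im=s["color"]; c=s
for x in (-20,15,50): print("scene -y face x",x,[(z,px((x,-18),z/1000)) for z in range(30,0,-2)])
E
```

```text
tcp_pos: [0.3611, 0.3176, 0.2388]
ee_rot: [[0.063, -0.998, -0.0], [-0.998, -0.063, -0.001], [0.001, 0.001, -1.0]]
wrist_force: [0.6, 0.2, 1.4]
gripper_width: 0.006
[0.4446 0.3226 0.4003]
-x edge, y 0 [(-38, [200, 199, 201]), (-40, [200, 199, 200]), (-42, [186, 184, 186]), (-44, [109, 106, 107]), (-46, [95, 89, 91]), (-48, [100, 94, 96]), (-50, [101, 94, 96]), (-52, [100, 94, 96])]
-x edge, y 30 [(-38, [201, 200, 202]), (-40, [201, 200, 201]), (-42, [173, 171, 172]), (-44, [93, 89, 90]), (-46, [99, 94, 96]), (-48, [102, 97, 98]), (-50, [102, 96, 98]), (-52, [102, 96, 98])]
-x edge, y 50 [(-38, [201, 199, 201]), (-40, [200, 199, 200]), (-42, [170, 168, 169]), (-44, [74, 70, 72]), (-46, [83, 77, 79]), (-48, [98, 93, 94]), (-50, [99, 93, 95]), (-52, [99, 93, 95])]
-y edge, x -20 [(-12, [213, 212, 213]), (-14, [214, 212, 213]), (-16, [212, 209, 209]), (-18, [161, 158, 158]), (-20, [101, 96, 97]), (-22, [103, 96, 98]), (-24, [111, 105, 106]), (-26, [112, 105, 107]), (-28, [114, 106, 109])]
-y edge, x 15 [(-12, [213, 211, 213]), (-14, [212, 211, 213]), (-16, [213, 211, 211]), (-18, [175, 17
[... 660 characters left out ...]
 67, 64]), (2, [84, 78, 79])]
scene -y face x 15 [(30, [125, 121, 123]), (28, [172, 169, 171]), (26, [212, 209, 211]), (24, [222, 216, 217]), (22, [167, 162, 162]), (20, [104, 103, 105]), (18, [72, 80, 102]), (16, [48, 62, 101]), (14, [32, 49, 95]), (12, [34, 48, 73]), (10, [40, 52, 53]), (8, [47, 55, 38]), (6, [50, 54, 42]), (4, [64, 63, 57]), (2, [84, 77, 79])]
scene -y face x 50 [(30, [204, 201, 203]), (28, [205, 202, 205]), (26, [207, 204, 206]), (24, [196, 192, 194]), (22, [147, 143, 141]), (20, [108, 105, 104]), (18, [75, 76, 86]), (16, [45, 58, 100]), (14, [34, 50, 97]), (12, [33, 49, 83]), (10, [42, 53, 52]), (8, [47, 57, 41]), (6, [53, 61, 41]), (4, [67, 65, 60]), (2, [78, 73, 74])]
```

Final view: four balls in the pan at (90,468), (124,463), (120,508) and (168,505). The scoop is flat in its tray and the stack is flush in the corner at (300,215). The overhead profiles show no plate sticking out. I'm handing in.

```bash
python3 -c "
from h import *
st(); print(finish_job())"
```

```text
t 79.55 tcp [0.3609 0.3176 0.2389] F [ 0.4473 -0.033  -1.1109] g 0.00572417693219555
[[ 0.0632 -0.998  -0.0003]
 [-0.998  -0.0632 -0.0008]
 [ 0.0007  0.0004 -1.    ]]
the job is handed in; nothing more can be done
None
```

I moved all four balls into the pan in two scoops of two and laid the scoop back flat in its tray. I then pushed the plates home (+x, +y, then +x again), pressed and released the button, and handed the job in at 79.6 s.

**Last checks**
- **Balls and scoop:** all four balls are in the pan and the scoop lies flat in its tray.
- **Plates:** the silver top plate meets both fences to about 1 mm and is within 1° of them. No orange or green sticks out on the open sides, seen from above, and the scene camera shows the three plates stacked in even bands.
- **Button:** it went down to a hard stop at 25 N and looked raised again in the last picture. I had no direct reading of its travel.
- **Clear of the scene:** the gripper was well above everything at the hand-in.

**What disagreed**
- My first deck fit gave a yaw of 3.6° and was about 4 mm off in y; edge scans later put the yaw near 2.0°. I pushed with the tool at 3.6° and left the fences to square the stack.
- The first +x push stopped about 1–2 mm short, so I repeated it.
- The top camera's plate check just before the press gave no usable result, probably because the arm was in the way. I checked the plates with the wrist camera before and after the press instead.

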